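# Put lamp parts away in stacking trays behind bypass doors

### The arm

A 6-joint arm with a two-finger parallel gripper is mounted at the origin on the work surface. World frame = base frame: x ahead of the robot, y to its left, z up, the work surface at z = 0. Lengths are in m, angles in rad, forces in N, time in s.
With the tool pointing down it reaches from about 0.375 to 0.9 m from the base axis. Payload 3.1 kg.
Tool frame: the origin (TCP) lies between the finger pads; the fingertips stand 19 mm ahead of it and the grasp point (between the pads) is the TCP; z points along the fingers, y is the line along which they close (so a half turn about z gives the same grasp; the last joint's range is limited). The gripper opens to 87 mm and grips with 3 to 60 N. Pads are 19 mm wide; open, the fingers measure 117 mm over their backs; the gripper's body (75 mm by 190 mm) begins 51 mm behind the grasp point.
Start: joints at [-1.319, 0.527, 1.433, -0, 1.181, -0.178], TCP at [0.26, -0.568, 0.242] pointing down, gripper open.
Joint ranges: [-3.08, 3.08], [-0.75, 2.2], [0.22, 2.44], [-1.43, 4.57], [0, 2.65], [-2.85, 2.85]. Speed limits (rad/s): [2.79, 2.79, 3.14, 3.14, 3.14, 3.14].

### API

Orientations are given as a unit quaternion [x, y, z, w].
In Python, from rig import robot, camera, camera_info, hand_in gives the robot as it stands.
- The arm moves only by the shell command python3 -m handwheel 'ROWS' [FORCE]. ROWS is a JSON object of lists of equal length, an entry for each row: "hand": the opening, from 0 (shut) to 1 (fully open); "translation": the shift along the world's x, y, z in mm, a list of three; "turn": the turn, a rotation vector about the world's x, y, z in rad, a list of three. In form: {"hand": [hand, ...], "translation": [[tx, ty, tz], ...], "turn": [[ax, ay, az], ...]}. A call has 1 to 12 rows; each row is the pose to reach, as a shift and turn from the pose commanded when the call began; what a row does not reach only later rows make up. A row lasts 1/12 s, in which the tool goes at most 41.7 mm and 7.16 degrees, less where a joint would pass 70% of its speed; a pose out of reach is approached as far as the arm can. A call with a gripper value outside its range is refused whole. The fingers move at their own pace and stop on an object; FORCE is the grip in N (left out, the last holds). Time passes only in rows, so rows that repeat a pose let the fingers close. It gives the time, the measured TCP pose, the force, the opening and the grip force at its end, in the units of the state.
- robot.get_obs(): the state, without advancing time (a new reading comes with each control period).
- camera(name): name is "scene" or "top" or "wrist"; returns (picture, depth): 400x640x3 uint8, red, green, blue; 400x640 float32, m along the optical axis (not along the pixel's ray), 0 where there is no reading.
- camera_info(name): a dict with "vertical_fov" (degrees; the focal length in pixels is half the picture's height over the tangent of half this angle, whatever the lens; pixels are square), "cx", "cy" (the principal point, pixels), "world_from_camera" (4x4, takes a point from camera to world coordinates). Camera axes: x right, y down, z forward; pixel columns grow to the right and rows downward; lengths in m; the calibration is good to about 2 mm. The wrist camera is an equidistant fisheye: a pixel r from the principal point sees the ray r / f radians off the axis. A picture is of the moment at which its call begins: read the wrist's pose just before it. camera_info takes no time and is no camera call; for the wrist camera it gives the pose at the moment of the call.
- hand_in(): hands the job in; it is judged then, once.
The state is a dict: "time": time; "q": joint angles; "joint_velocities": joint speeds; "joint_torque": joint torques, N m; "position": TCP position; "tool_rot": TCP orientation; "ft_force": force on the tool from outside, world axes, zero at the start; "moment": the same for the moment, N m; "grip_width": finger opening in m; "grip_force": force on a finger pad.
Only numpy, scipy, OpenCV 4.12 (cv2) and the standard library are available. Lean on these libraries where they do the work, as an engineer would, in place of code of your own. Each camera call takes 0.05 s, during which the arm holds its last target. There are 200 camera calls.

### The job

Put the lamp parts away in the dust cabinet: slide the clear door over the grey tray back past its neighbour, put all the wooden candle cups in that tray, then stand the second grey tray on top of it, turned end for end so that it rests on the lugs instead of nesting, and put all the black lampholders in this upper tray. Finish with both cabinet doors fully shut, and do not disturb the other things on the bench.

Things in the scene. Friction and masses are not known exactly. Their poses are not given: they have to be found in the camera images.
- cab: low wooden dust cabinet fixed to the bench, 270 mm deep (x) by 474 mm wide (y); origin at the centre of its underside, x to its back, y to its left as the robot sees it. Its top slopes 10.5 degrees: about 122 mm high at the front, 171 mm at the back. Two clear doors lie in the slope on a double track along y and pass one over the other.
- cab_floor (a point): centre of the cabinet's inner floor, 12 mm above the bench. Inner space 246 mm (x) by 450 mm (y); a 6 mm divider whose top is 98 mm above the bench at y = 0 makes a left and a right bay.
- door_l (a joint): left door, on the lower track (m): 0 shut, grows to 0.19 as it slides to the cabinet's -y, under the right door; fully open it leaves y = +35 to +225 mm clear. A steady friction of about 2 N; stays where it is left. It may start a little ajar.
- door_r (a joint): right door, on the upper track (m): 0 shut, grows to 0.19 as it slides to the cabinet's +y, over the left door; fully open it leaves y = -225 to -35 mm clear. Same friction. It may start a little ajar.
- pull_l (a point): top centre of the left door's pull, an upright dark wooden fin at the door's outer edge: 14 mm thick along the cabinet's y, 90 mm long up the slope; its top stands 39 mm clear of the upper door's face (49 mm of its own), square to the slope. At y = +210 mm in the cabinet when shut; moves with the door.
- pull_r (a point): top centre of the right door's pull, the same fin, at y = -210 mm in the cabinet when shut.
- tray_a: lower grey stack-nest tray on the floor of the left or right bay, its length along the cabinet's y, label to the left; origin at the centre of its underside, x along its length to the end with the paper label, z up. 154 x 130 mm over the rim, 50 mm high, 0.2 kg. The rim of the long sides is an upright band 9 mm thick, 14 mm high (y = 56 to 65 mm); a tray can be lifted by it.
- in_a (a point): centre of tray_a's inner floor, 3 mm above its underside. From 24 mm above the underside up the inside is 142 (x) by 112 mm with upright walls; below that 130 by 100 mm, with four inward channels in the long sides (reaching in to y = +-41 mm, centred at x = +57 and -33 mm, 19 mm long).
- lug_a (a point): top of one of tray_a's four lugs, 44 mm above its underside. A lug 12 mm long, y = 47 to 56 mm, stands over each channel. A like tray put in the same way round nests, only 26 mm higher; turned end for end its base (135 by 105 mm) enters the rim with 3.5 mm play each way and stands on the lugs, 44 mm higher.
- tray_b: the second, identical tray, standing empty on the bench, its labelled end towards the robot's left at first, more or less; same origin and axes.
- label_b (a point): middle of the label on the +x end of tray_b, 77 mm from its centre, 38 mm above its underside.
- cup0: a turned brown wooden candle cup, a short cylinder 36 mm in diameter and 28 mm tall with a groove round it and a hollow in its top, 35 g, starting upright on the bench; origin at the centre of its underside. Up to three; None if absent.
- cup1: a turned brown wooden candle cup, a short cylinder 36 mm in diameter and 28 mm tall with a groove round it and a hollow in its top, 35 g, starting upright on the bench; origin at the centre of its underside. Up to three; None if absent.
- cup2: a turned brown wooden candle cup, a short cylinder 36 mm in diameter and 28 mm tall with a groove round it and a hollow in its top, 35 g, starting upright on the bench; origin at the centre of its underside. Up to three; None if absent.
- holder0: a black plastic lampholder, a cylinder 28 mm in diameter and 36 mm tall with a hollow top, 40 g, starting upright on the bench; origin at the centre of its underside. Up to two; None if absent.
- holder1: a black plastic lampholder, a cylinder 28 mm in diameter and 36 mm tall with a hollow top, 40 g, starting upright on the bench; origin at the centre of its underside. Up to two; None if absent.
- carton: open cardboard carton of copper sleeves, 130 x 150 mm and 60 mm high, 0.9 kg, in the bay without the tray; leave it there.
- tape: bystander: roll of black tape lying flat among the parts, 46 mm in diameter, 24 mm high; origin at the centre of its underside.
- pliers: bystander: pliers with orange handles lying on the bench, 160 mm long and 12 mm high; origin at their pivot.
- cutters: bystander: pliers with black handles, same size; origin at their pivot.
- spray: bystander: upright blue spray can, 58 mm in diameter, 190 mm tall, origin under it.
- jar: bystander: upright jar, 68 mm in diameter, 85 mm tall, origin under it.
Not all that is in view belongs to the job. Leave any green or red look-alike of the cup2 alone.

How it is judged:
By the outcome, as a careful person would: the job done as asked, in the order asked, and still so for the second after the job is handed in, with the robot touching nothing.
Of cup0, cup1, cup2 only 2 to 3 are there at a start; the rules pass over those that are not, and their reading is None.
Of holder0, holder1 only 1 to 2 are there at a start; the rules pass over those that are not, and their reading is None.
At some moment in a run one of cup0, cup1, cup2, holder0, holder1 may be knocked a few centimetres aside while the robot is not near it.
It also fails if it takes over 210 s, if anything falls off the work surface, if the arm or the gripper's body presses on something with over 40 N, if the wrist force passes 120 N, or if a joint passes its speed limit or range.

## Working session

There is one attempt and no reset: what is moved stays moved. The work goes in short steps, Python scripts to look and compute and a shell command to move; the robot and the scene stay as the last step left them, time stands still between calls to the robot, and variables do not carry over. Pictures are saved under pics/ and viewed, at most 14 in all, crops included, and the job is handed in when it is done.

```bash
ls; mkdir -p pics; cat > h.py <<'E'
import numpy as np,cv2
from rig import robot,camera,camera_info
def snap(n,f):
    ci=camera_info(n);p,d=camera(n)
    cv2.imwrite('pics/%s.png'%f,p[:,:,::-1]);np.savez('pics/%s.npz'%f,p=p,d=d,T=ci['world_from_camera'],fov=ci['vertical_fov'],cx=ci['cx'],cy=ci['cy'])
    return p,d
def load(f): return np.load('pics/%s.npz'%f)
def rays(L,uv,fish=False):
    uv=np.atleast_2d(uv).astype(float);f=200/np.tan(np.radians(float(L['fov']))/2)
    x=(uv[:,0]-L['cx']);y=(uv[:,1]-L['cy'])
    if fish:
        r=np.hypot(x,y)+1e-9;th=r/f;d=np.c_[x/r*np.sin(th),y/r*np.sin(th),np.cos(th)]
    else: d=np.c_[x/f,y/f,np.ones(len(x))]
    return L['T'][:3,3],d@L['T'][:3,:3].T
def onz(L,uv,z,fish=False):
    o,d=rays(L,uv,fish);return o+d*((z-o[2])/d[:,2])[:,None]
def cloud(L,fish=False):
    v,u=np.mgrid[:400,:640];f=200/np.tan(np.radians(float(L['fov']))/2)
    x=u-L['cx'];y=v-L['cy'];d=L['d']
    if fish:
        r=np.hypot(x,y)+1e-9;th=r/f;k=np.tan(th)/r;P=np.dstack([x*k*d,y*k*d,d])
    else: P=np.dstack([x/f*d,y/f*d,d])
    return P@L['T'][:3,:3].T+L['T'][:3,3]
E
python3 - <<'E'
from h import *
for n in('scene','top'):
    snap(n,n+'0');L=load(n+'0');print(n,L['fov'],L['cx'],L['cy'],np.round(L['T'],3))
print(robot.get_obs())
E
```

```text
pics
scene 44.48571686689019 315.3227567029997 197.4341713370267 [[ 0.866  0.286 -0.41   1.071]
 [ 0.499 -0.517  0.695 -0.963]
 [-0.014 -0.807 -0.591  0.893]
 [ 0.     0.     0.     1.   ]]
top 44.31836143405293 320.5549257315818 202.87446699622177 [[ 0.013 -0.996  0.086  0.416]
 [-1.    -0.014 -0.006 -0.071]
 [ 0.007 -0.086 -0.996  1.734]
 [ 0.     0.     0.     1.   ]]
{'time': 0.1, 'q': array([-1.31951379e+00,  5.28364456e-01,  1.43376252e+00, -1.27024997e-05,
        1.18138932e+00, -1.78528842e-01]), 'joint_velocities': array([ 0.00068074, -0.00168536, -0.00106723,  0.00057204,  0.00044632,
        0.00083645]), 'joint_torque': array([ 7.14784528e-04, -4.40984809e+01, -1.77151072e+01,  6.34855963e-02,
        5.33721037e-02, -4.68490680e-05]), 'position': array([ 0.26028924, -0.56754506,  0.24067853]), 'tool_rot': array([ 9.76995543e-01,  2.13257552e-01, -4.08498783e-05, -9.60971792e-04]), 'ft_force': array([ 0.33200345, -0.20385392, -0.17653371]), 'moment': array([-0.00114092, -0.05008869, -0.06178086]), 'grip_force': 0.0, 'grip_width': 0.08714818800512193}
```

View pics/top0.png

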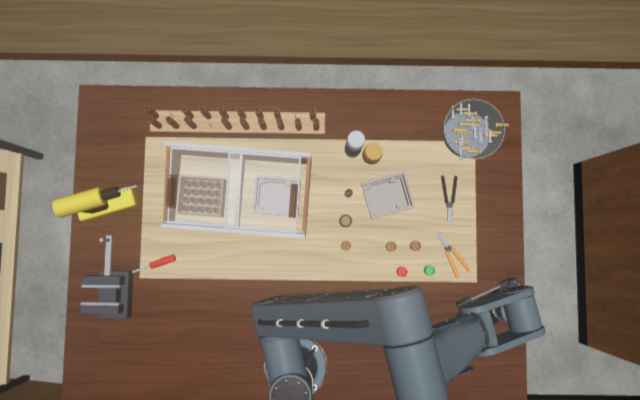

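View pics/scene0.png

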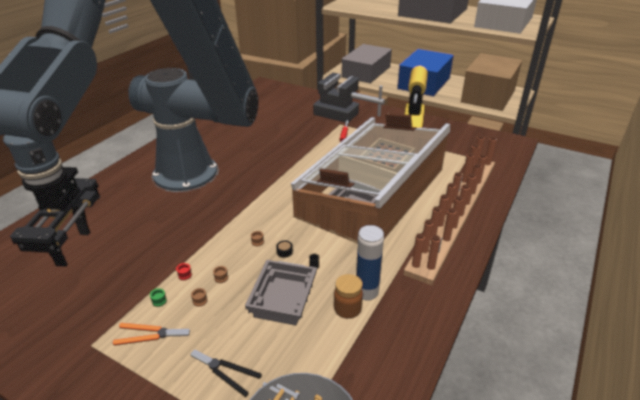

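The top view shows the tray in the right bay with its fin near (293,200) and the left fin near (171,190). The brown cups are at (346,245), (391,246) and (415,246), the holder at (348,193) and the tape at (346,221). Tray_b is at (387,195), and the red and green decoys are at (402,271) and (430,270). Next I'll zoom in and measure.

```bash
python3 - <<'E'
from h import *
L=load('top0');p=L['p']
im=cv2.resize(p[125:295,135:335,::-1],None,fx=4,fy=3.5,interpolation=cv2.INTER_CUBIC)
im=cv2.resize(p[130:255,155:325,::-1],None,fx=4.6,fy=4.6,interpolation=cv2.INTER_CUBIC);cv2.imwrite('pics/crop1.png',im)
g=p.astype(int);bench=onz(L,[[345.5,245.5],[391,246],[415,246]],0.028);print(bench)
hsv=cv2.cvtColor(p,cv2.COLOR_RGB2HSV)
def blobs(m,z,name,lo=15,hi=4000):
    n,l,s,c=cv2.connectedComponentsWithStats(m.astype(np.uint8))
    for i in range(1,n):
        if lo<s[i,4]<hi and 140<c[i,0]<480 and 135<c[i,1]<285: print(name,s[i],c[i].round(1),onz(L,c[i],z)[0].round(3))
C=cloud(L);ok=(C[...,2]>0.008)&(C[...,2]<0.25)
# height blobs outside the cabinet
m=ok.copy();m[:,:316]=0;n,l,s,c=cv2.connectedComponentsWithStats(m.astype(np.uint8))
for i in range(1,n):
    if s[i,4]>12 and c[i,0]<480 and 135<c[i,1]<285:
        q=C[l==i];zt=np.percentile(q[:,2],90);print(s[i],c[i].round(1),'rgb',p[l==i].mean(0).round(),'z',zt.round(3),onz(L,c[i],zt)[0].round(3))
m=(l==l[195,365])
blobs((hsv[...,2]<75)&(g.sum(2)<220),0.03,'dark',20)
E
```

```text
[[ 0.41617705 -0.17023932  0.028     ]
 [ 0.41655534 -0.32794183  0.028     ]
 [ 0.41766569 -0.41120394  0.028     ]]
[344 128  21  31 413] [354.1 143.4] rgb [156. 155. 156.] z 0.192 [ 0.741 -0.185  0.192]
[362 142  21  23 353] [372.  152.8] rgb [179. 151. 103.] z 0.088 [ 0.731 -0.254  0.088]
[361 171  53  48 779] [388.  193.7] rgb [173. 166. 161.] z 0.053 [ 0.596 -0.314  0.053]
[441 175   5   8  22] [442.8 178.6] rgb [104.  95.  81.] z 0.019 [ 0.656 -0.512  0.019]
[451 175   6  26  72] [453.8 187.7] rgb [101.  92.  78.] z 0.016 [ 0.624 -0.551  0.016]
[442 184  12  38 128] [447.8 203.7] rgb [132. 128. 123.] z 0.017 [ 0.568 -0.529  0.017]
[345 188   8   9  50] [348.1 192.3] rgb [127. 117. 100.] z 0.038 [ 0.601 -0.177  0.038]
[339 214  13  13 137] [345. 220.] rgb [153. 136. 111.] z 0.028 [ 0.504 -0.168  0.028]
[438 233  32  44 227] [452.  254.6] rgb [197. 161. 119.] z 0.017 [ 0.389 -0.543  0.017]
[341 240  10  11  82] [345.5 245. ] rgb [175. 140. 105.] z 0.031 [ 0.418 -0.17   0.031]
[386 241  11  10  90] [390.9 245.6] rgb [172. 138. 103.] z 0.031 [ 0.418 -0.327  0.031]
[410 240  12  12  93] [415.1 245.2] rgb [169. 135. 100.] z 0.03 [ 0.421 -0.411  0.03 ]
[424 264  12  11  97] [429.5 269.6] rgb [122. 181. 118.] z 0.031 [ 0.337 -0.461  0.031]
[396 266  12  12  95] [401.9 271.1] rgb [210. 108.  94.] z 0.03 [ 0.331 -0.365  0.03 ]
```

View pics/crop1.png

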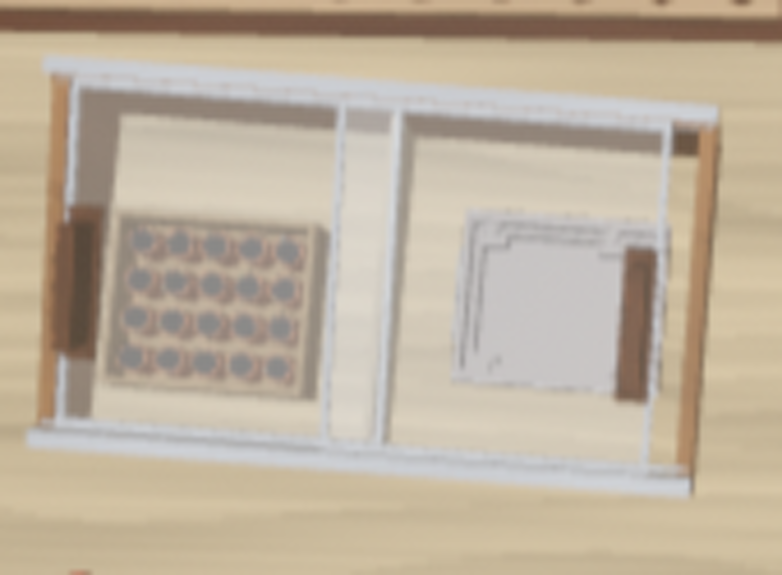

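The crop shows the right door a little ajar, with its edge at crop x 668. Its fin is at crop (635,325), the tray is beneath it and the left fin is at (78,280). Next I'll fit the cabinet and the fins.

```bash
python3 - <<'E'
from h import *
L=load('top0');C=cloud(L);p=L['p'].astype(int)
cr=lambda a:np.array(a)/4.6+[155-.4,130-.4]
fl,fr=onz(L,cr([[27,446],[690,496]]),0.122);bl,br=onz(L,cr([[45,58],[718,106]]),0.171)
print('corners',fl.round(3),fr.round(3),bl.round(3),br.round(3))
for a,b in((fl,fr),(bl,br)): e=a-b;print('yaw',np.degrees(np.arctan2(-e[0],e[1])),np.linalg.norm(e[:2]))
e=bl-fl;print(np.degrees(np.arctan2(e[1],e[0])),np.linalg.norm(e[:2]));e=br-fr;print(np.degrees(np.arctan2(e[1],e[0])),np.linalg.norm(e[:2]))
c=(fl+fr+bl+br)/4;print('centre',c.round(3))
for nm,(u0,u1,v0,v1) in dict(R=(288,299,183,218),Lf=(165,178,172,210)).items():
    P=C[v0:v1,u0:u1].reshape(-1,3);q=p[v0:v1,u0:u1].reshape(-1,3)
    m=(q.sum(1)<300);P=P[m];print(nm,m.sum(),'zmax',np.percentile(P[:,2],[5,50,95]).round(3));
    t=P[(P[:,2]>0.16)];print(t.mean(0).round(4),t.min(0).round(3),t.max(0).round(3))
# tray_a/carton tops
for nm,(u0,u1,v0,v1) in dict(T=(250,300,172,220),C=(175,228,172,220)).items():
    P=C[v0:v1,u0:u1].reshape(-1,3);print(nm,np.percentile(P[:,2],[5,25,50,75,95]).round(3))
# tray b rim
m=(C[...,2]>0.035)&(C[...,2]<0.07);m[:,:360]=0;m[:,415:]=0;m[:168]=0;m[222:]=0
r=cv2.minAreaRect(np.argwhere(m)[:,::-1].astype(np.float32));b=cv2.boxPoints(r);print('trayb',r,onz(L,b,.05).round(3).tolist())
E
```

```text
corners [0.47  0.442 0.122] [ 0.441 -0.031  0.122] [0.74  0.425 0.171] [ 0.713 -0.047  0.171]
yaw -3.531407971884391 0.47313803482529454
yaw -3.2863302858906733 0.47250963045885136
-3.593389958755701 0.2705455096784469
-3.4599258539318463 0.2725666759553688
centre [0.591 0.197 0.147]
R 47 zmax [0.133 0.16  0.186]
[ 0.5625 -0.0025  0.3029] [ 0.416 -0.071  0.16 ] [0.6   0.01  1.734]
Lf 274 zmax [0.123 0.159 0.181]
[0.5825 0.4024 0.1725] [0.537 0.394 0.16 ] [0.624 0.41  0.186]
T [0.121 0.131 0.139 0.148 0.167]
C [0.111 0.118 0.125 0.133 0.14 ]
trayb ((387.19232177734375, 194.53846740722656), (37.62578582763672, 45.343894958496094), 74.74488067626953) [[0.634, -0.218, 0.05], [0.678, -0.37, 0.05], [0.552, -0.404, 0.05], [0.509, -0.253, 0.05]]
```

```bash
python3 - <<'E'
from h import *
p,d=snap('wrist','w0')
a=cv2.resize(load('scene0')['p'][140:280,0:130,::-1],None,fx=4,fy=4,interpolation=cv2.INTER_CUBIC)
b=cv2.resize(p[:,:,::-1],None,fx=.45,fy=.45)
cv2.imwrite('pics/c2.png',np.hstack([a[:560],np.vstack([b,np.zeros((560-b.shape[0],b.shape[1],3),np.uint8)])[:, :280]]))
L=load('scene0')
o=robot.get_obs();R=np.array([[.909,.417,0],[.417,-.909,0],[0,0,-1]]);P=np.array(o['position'])
f=200/np.tan(np.radians(float(L['fov']))/2);Ti=np.linalg.inv(L['T'])
for q in [(0,0,0),(.095,0,-.051),(-.095,0,-.051),(0,.095,-.051),(0,-.095,-.051),(0,.05,0),(0,-.05,0)]:
    w=P+R@np.array(q);c=Ti@np.r_[w,1];print(q,((c[0]/c[2]*f+L['cx'])*4).round(),((c[1]/c[2]*f+L['cy']-140)*4).round())
L=load('w0');T=L['T'];print(L['fov'],L['cx'],L['cy'],'cam in tool',R.T@(T[:3,3]-P), (R.T@T[:3,:3]).round(2))
E
```

```text
(0, 0, 0) 285.0 407.0
(0.095, 0, -0.051) 439.0 338.0
(-0.095, 0, -0.051) 71.0 320.0
(0, 0.095, -0.051) 147.0 461.0
(0, -0.095, -0.051) 344.0 216.0
(0, 0.05, 0) 235.0 475.0
(0, -0.05, 0) 332.0 344.0
65.70646984690485 321.58662063008063 195.79723765738714 cam in tool [ 0.08184951  0.00127079 -0.14398589] [[-0.   -0.95 -0.3 ]
 [ 1.   -0.   -0.  ]
 [ 0.   -0.3   0.95]]
```

View pics/c2.png

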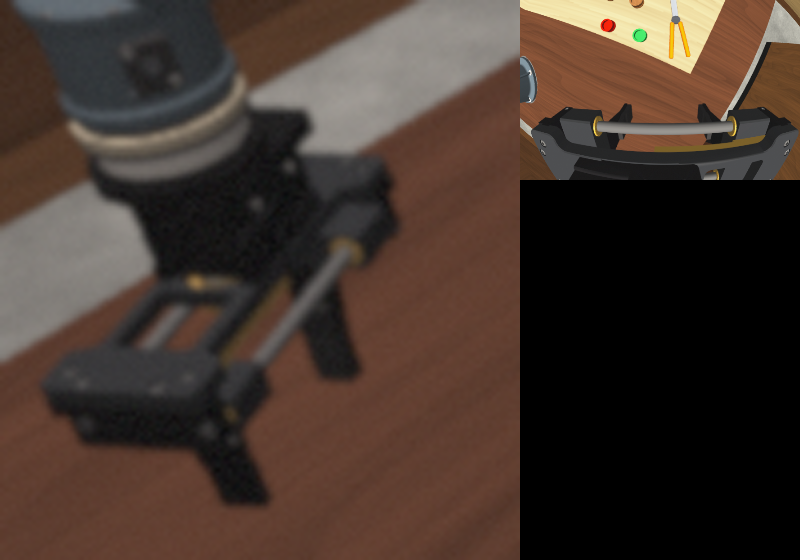

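The 190 mm of the gripper's body runs along the closing line, and the wrist camera sits on tool +x. Now I'll move over towards the right door's fin.

```bash
python3 -m handwheel '{"hand":[0.6,0.6,0.6,0.6,0.6,0.6,0.6,0.6,0.6,0.6],"translation":[[30,40,40],[60,80,80],[80,120,100],[100,160,100],[120,200,100],[140,240,100],[160,280,100],[180,320,100],[190,340,100],[190,340,100]],"turn":[[0,0,-0.1],[0,0,-0.2],[0,0,-0.3],[0,0,-0.4],[0,0,-0.49],[0,0,-0.49],[0,0,-0.49],[0,0,-0.49],[0,0,-0.49],[0,0,-0.49]]}' 20
python3 -m handwheel '{"hand":[0.6,0.6,0.6,0.6,0.6,0.6,0.6,0.6],"translation":[[20,40,0],[40,80,0],[60,120,0],[80,160,0],[100,200,0],[112,225,0],[112,225,0],[112,225,0]],"turn":[[0,0,0],[0,0,0],[0,0,0],[0,0,0],[0,0,0],[0,0,0],[0,0,0],[0,0,0]]}'
python3 - <<'E'
from h import *
p,d=snap('wrist','w1')
E
```

```text
time: 0.98
position: [0.4506, -0.2264, 0.3416]
tool_rot: [1.0, -0.03, -0.0, -0.0]
ft_force: [1.0, -0.3, -0.1]
grip_width: 0.0524
grip_force: 0.0
time: 1.65
position: [0.5625, -0.0011, 0.341]
tool_rot: [1.0, -0.028, -0.0, -0.0]
ft_force: [0.2, -0.7, 0.4]
grip_width: 0.0524
grip_force: 0.0
```

View pics/w1.png

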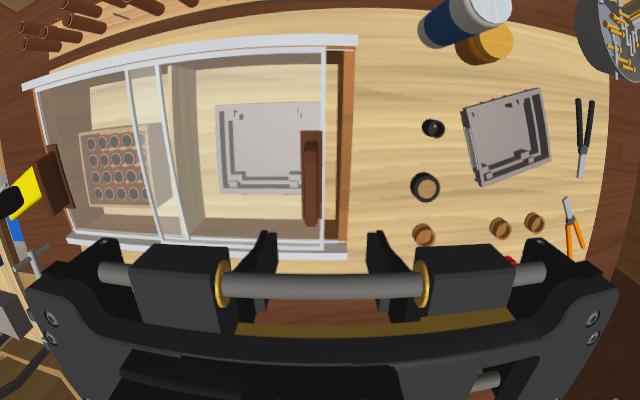

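The wrist view shows fin_r at (312,180), tray_a's rim (216..322, 100..195), tray_b at (505,137), the holder at (433,128), the tape at (425,187) and the cups at (424,234), (501,228) and (535,223). I'll measure them all from depth.

```bash
python3 - <<'E'
from h import *
L=load('w1');C=cloud(L,True);p=L['p'].astype(int)
ang=np.radians(-3.4);ex=np.array([np.cos(ang),np.sin(ang)]);ey=np.array([-ex[1],ex[0]]);c0=np.array([.591,.197])
cab=lambda P:np.c_[(P[:,:2]-c0)@ex,(P[:,:2]-c0)@ey,P[:,2]]
P=C[130:225,296:328].reshape(-1,3);q=p[130:225,296:328].reshape(-1,3);m=(P[:,2]>.165)&(q.sum(1)<350);P=P[m]
print('fin world',P.mean(0).round(4),np.percentile(P,2,0).round(3),np.percentile(P,98,0).round(3));t=P[P[:,2]>.178];print('top',t.mean(0).round(4),len(t),'cab',cab(t).mean(0).round(4))
# left fin
P=C[140:215,40:80].reshape(-1,3);q=p[140:215,40:80].reshape(-1,3);m=(P[:,2]>.175)&(q.sum(1)<350);print('finL cab',cab(P[m]).mean(0).round(4) if m.any() else None)
# objects
m=(C[...,2]>.012)&(C[...,2]<.1)&(C[...,1]<-.06)&(C[...,0]>.36)&(C[...,0]<.69);m[250:]=0
n,l,s,c=cv2.connectedComponentsWithStats(m.astype(np.uint8))
for i in range(1,n):
    if s[i,4]>60:
        Q=C[l==i];zt=np.percentile(Q[:,2],90);T=Q[Q[:,2]>zt-.008]
        (cx,cy),r=cv2.minEnclosingCircle(T[:,:2].astype(np.float32));print(s[i],'zt',zt.round(3),'ctr',round(cx,4),round(cy,4),'r',round(r,4))
        if s[i,4]>1500:
            T=Q[Q[:,2]>.043];R=cv2.minAreaRect(T[:,:2].astype(np.float32));print('trayb',R)
# rail corners check
for nm,uv,z in (('FR',(348,259),.122),('BR',(357,36),.171)): 
    print(nm,onz(L,uv,z,True)[0].round(4))
E
```

```text
fin world [0.5614 0.0095 0.1785] [0.516 0.002 0.168] [0.6   0.017 0.184]
top [0.5823 0.008  0.1853] 439 cab [ 0.0025 -0.1892  0.1853]
finL cab [-0.0063  0.1615  0.2088]
[ 460   87   92  100 3624] zt 0.052 ctr 0.5924 -0.3115 r 0.1006
trayb ((0.5920796394348145, -0.3115296959877014), (0.13089855015277863, 0.1585838496685028), 15.79086685180664)
[578  99  17  79 328] zt 0.014 ctr 0.5884 -0.5347 r 0.0815
[423 119  22  20 320] zt 0.037 ctr 0.6005 -0.1772 r 0.0144
[411 174  29  28 643] zt 0.026 ctr 0.503 -0.168 r 0.0241
[564 199  19  43 205] zt 0.014 ctr 0.4112 -0.5406 r 0.0676
[527 215  18  19 259] zt 0.03 ctr 0.4193 -0.4119 r 0.019
[492 220  20  20 298] zt 0.03 ctr 0.4155 -0.3276 r 0.0187
[414 226  22  21 362] zt 0.03 ctr 0.4167 -0.1707 r 0.0189
FR [ 0.4408 -0.0309  0.122 ]
BR [ 0.7111 -0.046   0.171 ]
```

```bash
python3 -m handwheel '{"hand":[0.6,0.6,0.6,0.6,0.6,0.2,0.1,0.0,0.0,0.0],"translation":[[0,10,-40],[0,10,-80],[0,10,-120],[0,10,-150],[0,10,-163],[0,10,-163],[0,10,-163],[0,10,-163],[0,10,-163],[0,10,-163]],"turn":[[0,0,0],[0,0,0],[0,0,0],[0,0,0],[0,0,0],[0,0,0],[0,0,0],[0,0,0],[0,0,0],[0,0,0]]}' 15
```

```text
time: 2.53
position: [0.5633, 0.0061, 0.1803]
tool_rot: [1.0, -0.03, 0.002, 0.0]
ft_force: [0.7, 0.5, 0.0]
grip_width: 0.0267
grip_force: 0.0
```

```bash
python3 -m handwheel '{"hand":[0,0,0,0,0],"translation":[[0,0,0],[0,0,0],[0,0,0],[0,0,0],[0,0,0]],"turn":[[0,0,0],[0,0,0],[0,0,0],[0,0,0],[0,0,0]]}' 15
python3 -m handwheel '{"hand":[0,0,0,0,0,0,0,0,0,0,0,0],"translation":[[0,8,0],[1,23,0],[2,38,0],[3,53,0],[4,68,0],[5,83,0],[6,98,0],[7,113,0],[8,128,0],[9,143,0],[9.5,155,0],[10,165,0]],"turn":[[0,0,0],[0,0,0],[0,0,0],[0,0,0],[0,0,0],[0,0,0],[0,0,0],[0,0,0],[0,0,0],[0,0,0],[0,0,0],[0,0,0]]}'
```

```text
time: 2.95
position: [0.5631, 0.0069, 0.1797]
tool_rot: [1.0, -0.03, 0.001, -0.0]
ft_force: [-0.1, 2.6, 7.1]
grip_width: 0.0138
grip_force: 15.0
time: 3.95
position: [0.5735, 0.1716, 0.1797]
tool_rot: [1.0, -0.03, 0.002, 0.001]
ft_force: [0.1, -3.4, 5.6]
grip_width: 0.014
grip_force: 15.0
```

```bash
python3 -m handwheel '{"hand":[0,0,0,0],"translation":[[0,4,0],[0,8,0],[0,8,0],[0,8,0]],"turn":[[0,0,0],[0,0,0],[0,0,0],[0,0,0]]}'
python3 -m handwheel '{"hand":[0.4,0.4,0.4,0.4,0.4,0.4,0.4,0.4,0.4],"translation":[[0,0,0],[0,0,0],[0,0,0],[0,0,40],[0,0,80],[0,0,110],[0,-40,130],[0,-80,150],[0,-80,150]],"turn":[[0,0,0],[0,0,0],[0,0,0],[0,0,0],[0,0,0],[0,0,0],[0,0,0],[0,0,0],[0,0,0]]}'
python3 - <<'E'
from h import *
p,d=snap('wrist','w2')
L=load('w2');C=cloud(L,True)
E
```

```text
time: 4.28
position: [0.5739, 0.18, 0.1797]
tool_rot: [1.0, -0.03, 0.002, -0.001]
ft_force: [1.6, 1.7, 4.8]
grip_width: 0.014
grip_force: 15.0
time: 5.03
position: [0.5738, 0.095, 0.332]
tool_rot: [0.999, -0.032, 0.003, 0.002]
ft_force: [1.3, 0.4, 0.2]
grip_width: 0.035
grip_force: 0.0
```

View pics/w2.png

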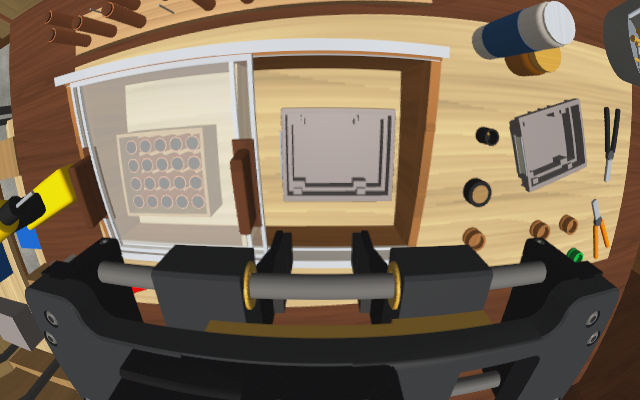

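The right bay is open, and tray_a's rim spans (281..397, 106..203).

```bash
python3 - <<'E'
from h import *
L=load('w2');C=cloud(L,True)
ang=np.radians(-3.4);ex=np.array([np.cos(ang),np.sin(ang)]);ey=np.array([-ex[1],ex[0]]);c0=np.array([.591,.197])
m=(C[...,2]>.052)&(C[...,2]<.07);m[:,:270]=0;m[:,405:]=0;m[:100]=0;m[212:]=0
n,l,s,c=cv2.connectedComponentsWithStats(m.astype(np.uint8));i=1+np.argmax(s[1:,4]);T=C[l==i];print(s[i],np.percentile(T[:,2],[5,50,95]))
R=cv2.minAreaRect(T[:,:2].astype(np.float32));print(R,cv2.boxPoints(R).round(4).tolist())
d=np.array(R[0])-c0;print('cab',d@ex,d@ey)
# door edge, wall
m=(C[...,2]>.17)&(C[...,2]<.2);m[:,:225]=0;m[:,260:]=0;m[:130]=0;m[240:]=0;T=C[m];dd=T[:,:2]-c0;print('fin cab y',(dd@ey).min(),(dd@ey).max(),(dd@ex).min(),(dd@ex).max())
E
```

```text
[ 280  107  116   94 2736] [0.05480472 0.06272532 0.0641883 ]
((0.5852837562561035, 0.07058099657297134), (0.15632972121238708, 0.12970605492591858), 86.28128051757812) [[0.515500009059906, -0.0031999999191612005], [0.6449000239372253, -0.011599999852478504], [0.6550999879837036, 0.1444000005722046], [0.525600016117096, 0.15279999375343323]]
cab 0.0017912704730666381 -0.12653549391421776
fin cab y -0.027214796913286418 -0.011995067071128018 -0.06684668480217942 0.021235637794457175
```

Door_r is fully open. tray_a is centred at (0.585,0.071) with its length at 86.3°. Going for the first cup.

```bash
python3 -m handwheel '{"hand":[0.65,0.65,0.65,0.65,0.65,0.65,0.65,0.65,0.65,0.65,0.65,0.65],"translation":[[-13,-22,0],[-26,-44,0],[-39,-66,0],[-52,-88,0],[-65,-110,0],[-78,-132,0],[-91,-154,0],[-104,-176,0],[-117,-198,-30],[-130,-220,-60],[-143,-242,-100],[-157,-266,-140]],"turn":[[0,0,0.12],[0,0,0.24],[0,0,0.36],[0,0,0.48],[0,0,0.6],[0,0,0.72],[0,0,0.84],[0,0,0.96],[0,0,1.08],[0,0,1.2],[0,0,1.32],[0,0,1.44]]}' 15
python3 -m handwheel '{"hand":[0.65,0.65,0.65,0.65],"translation":[[0,0,-20],[0,0,-50],[0,0,-70],[0,0,-70]],"turn":[[0,0,0.12],[0,0,0.13],[0,0,0.13],[0,0,0.13]]}'
python3 - <<'E'
from h import *
p,d=snap('wrist','w3')
print(robot.get_obs()['position'])
L=load('w3');C=cloud(L,True);m=(C[...,2]>.012)&(C[...,2]<.06)&(C[...,0]<.7)&(C[...,1]<-.06)
n,l,s,c=cv2.connectedComponentsWithStats(m.astype(np.uint8))
for i in range(1,n):
    if s[i,4]>60:
        Q=C[l==i];zt=np.percentile(Q[:,2],90);T=Q[Q[:,2]>zt-.008]
        (cx,cy),r=cv2.minEnclosingCircle(T[:,:2].astype(np.float32));print(s[i],p[l==i].mean(0).round(),'zt',zt.round(3),'ctr',round(cx,4),round(cy,4),'r',round(r,4))
E
```

```text
time: 6.08
position: [0.4179, -0.1597, 0.1974]
tool_rot: [0.769, 0.639, 0.0, -0.0]
ft_force: [0.6, -0.4, -0.1]
grip_width: 0.0567
grip_force: 0.0
time: 6.42
position: [0.416, -0.1577, 0.1251]
tool_rot: [0.729, 0.685, -0.001, -0.005]
ft_force: [0.3, 0.5, -0.4]
grip_width: 0.0567
grip_force: 0.0
[ 0.4170588  -0.15831957  0.12684531]
[   0  135   38   43 1088] [ 95. 105. 110.] zt 0.035 ctr 0.0372 -0.0679 r 0.0323
[ 396  179   53   54 2140] [106.  88.  65.] zt 0.026 ctr 0.5033 -0.1681 r 0.0236
[ 304  193   42   45 1500] [154. 103.  58.] zt 0.029 ctr 0.4166 -0.1704 r 0.0183
[497 193  36  36 900] [32. 30. 29.] zt 0.037 ctr 0.6005 -0.1781 r 0.0147
[511 254  11  10  69] [65. 61. 59.] zt 0.033 ctr 0.6102 -0.2276 r 0.0085
```

```bash
python3 -m handwheel '{"hand":[0.65,0.65,0.65,0.65,0.65,0.3,0.2,0.2,0.2,0.2,0.2],"translation":[[0,-12,-35],[0,-12,-70],[0,-12,-95],[0,-12,-104],[0,-12,-104],[0,-12,-104],[0,-12,-104],[0,-12,-104],[0,-12,-104],[0,-12,-104],[0,-12,-104]],"turn":[[0,0,0],[0,0,0],[0,0,0],[0,0,0],[0,0,0],[0,0,0],[0,0,0],[0,0,0],[0,0,0],[0,0,0],[0,0,0]]}' 15
```

```text
time: 7.38
position: [0.4195, -0.1724, 0.0264]
tool_rot: [0.728, 0.685, 0.0, 0.001]
ft_force: [-0.0, 1.3, 7.5]
grip_width: 0.0354
grip_force: 15.0
```

```bash
python3 -m handwheel '{"hand":[0.2,0.2,0.2,0.2,0.2,0.2,0.2,0.2,0.2,0.2,0.2,0.2],"translation":[[0,0,40],[0,0,80],[0,0,120],[0,20,160],[10,50,200],[25,85,220],[50,120,220],[75,155,220],[100,190,220],[125,225,220],[150,260,220],[168,285,220]],"turn":[[0,0,0],[0,0,0],[0,0,0],[0,0,0],[0,0,0],[0,0,0],[0,0,0],[0,0,0],[0,0,0],[0,0,0],[0,0,0],[0,0,0]]}' 15
python3 -m handwheel '{"hand":[0.2,0.2,0.2,0.2,0.2,0.2,0.2,0.2],"translation":[[0,0,0],[0,0,-30],[0,0,-60],[0,0,-90],[0,0,-120],[0,0,-150],[0,0,-160],[0,0,-160]],"turn":[[0,0,0],[0,0,0],[0,0,0],[0,0,0],[0,0,0],[0,0,0],[0,0,0],[0,0,0]]}' 15
```

```text
time: 8.38
position: [0.5834, 0.1096, 0.2457]
tool_rot: [0.728, 0.685, 0.0, 0.0]
ft_force: [1.7, -0.7, 0.6]
grip_width: 0.0357
grip_force: 15.0
time: 9.05
position: [0.5805, 0.1071, 0.0827]
tool_rot: [0.728, 0.685, -0.002, -0.002]
ft_force: [-0.7, 0.5, -0.7]
grip_width: 0.0358
grip_force: 15.0
```

```bash
python3 -m handwheel '{"hand":[0.2,0.2,0.2,0.2,0.2,0.2],"translation":[[3,3,0],[6,5,-10],[6,5,-25],[6,5,-35],[6,5,-39],[6,5,-39]],"turn":[[0,0,0],[0,0,0],[0,0,0],[0,0,0],[0,0,0],[0,0,0]]}' 15
```

```text
time: 9.55
position: [0.5889, 0.1126, 0.0457]
tool_rot: [0.728, 0.685, -0.0, -0.0]
ft_force: [-0.1, 0.2, 0.1]
grip_width: 0.0358
grip_force: 15.0
```

```bash
python3 -m handwheel '{"hand":[0.2,0.2,0.55,0.55,0.55,0.55,0.55,0.55,0.55,0.55,0.55],"translation":[[0,0,-3],[0,0,-3],[0,0,-3],[0,0,-3],[0,0,-3],[0,0,30],[0,0,70],[0,0,110],[0,0,150],[0,0,190],[-10,-30,210]],"turn":[[0,0,0],[0,0,0],[0,0,0],[0,0,0],[0,0,0],[0,0,0],[0,0,0],[0,0,0],[0,0,0],[0,0,0],[0,0,0]]}' 15
python3 -m handwheel '{"hand":[0.65,0.65,0.65,0.65,0.65,0.65,0.65,0.65,0.65,0.65,0.65,0.65],"translation":[[-16,-38,0],[-32,-76,0],[-48,-114,0],[-64,-152,0],[-80,-190,0],[-96,-228,0],[-112,-266,0],[-128,-304,0],[-144,-342,-30],[-160,-380,-70],[-163,-408,-110],[-163,-410,-130]],"turn":[[0,0,0],[0,0,0],[0,0,0],[0,0,0],[0,0,0],[0,0,0],[0,0,0],[0,0,0],[0,0,0],[0,0,0],[0,0,0],[0,0,0]]}' 15
cat > look.py <<'E'
import sys
from h import *
f=sys.argv[1];p,d=snap('wrist',f)
print(robot.get_obs()['position'].round(4))
L=load(f);C=cloud(L,True);m=(C[...,2]>.012)&(C[...,2]<.06)&(C[...,0]<.7)&(C[...,0]>.3)
n,l,s,c=cv2.connectedComponentsWithStats(m.astype(np.uint8))
for i in range(1,n):
    if s[i,4]>60:
        Q=C[l==i];zt=np.percentile(Q[:,2],90);T=Q[Q[:,2]>zt-.008]
        (cx,cy),r=cv2.minEnclosingCircle(T[:,:2].astype(np.float32));print(s[i],p[l==i].mean(0).round(),'zt',zt.round(3),'ctr',round(cx,4),round(cy,4),'r',round(r,4))
E
python3 look.py w4
```

```text
time: 10.47
position: [0.5828, 0.0859, 0.2622]
tool_rot: [0.727, 0.687, 0.005, 0.003]
ft_force: [0.5, -1.3, 1.0]
grip_width: 0.0476
grip_force: 0.0
time: 11.47
position: [0.4168, -0.3278, 0.1338]
tool_rot: [0.729, 0.684, -0.0, 0.003]
ft_force: [0.8, -0.2, 0.5]
grip_width: 0.0563
grip_force: 0.0
[ 0.4136 -0.3272  0.1244]
[ 383    0   57   37 1650] [115.  95.  69.] zt 0.026 ctr 0.5034 -0.1694 r 0.0234
[493  13  38  33 938] [31. 30. 29.] zt 0.037 ctr 0.6009 -0.179 r 0.0152
[  432    77   140   179 10435] [116. 109. 106.] zt 0.051 ctr 0.5917 -0.3109 r 0.0989
[ 299  176   43   44 1457] [162. 109.  62.] zt 0.029 ctr 0.4158 -0.3283 r 0.0183
[ 211  220   40   42 1111] [193.  18.  13.] zt 0.029 ctr 0.3292 -0.3654 r 0.0184
[312 260  35  14 366] [115.  77.  43.] zt 0.029 ctr 0.4205 -0.4049 r 0.0156
[249 306  22  18 251] [ 29. 143.  56.] zt 0.029 ctr 0.3451 -0.454 r 0.0114
```

```bash
python3 -m handwheel '{"hand":[0.65,0.65,0.65,0.65,0.65,0.3,0.2,0.2,0.2,0.2],"translation":[[2,-1,-35],[2,-1,-70],[2,-1,-92],[2,-1,-100],[2,-1,-100],[2,-1,-100],[2,-1,-100],[2,-1,-100],[2,-1,-100],[2,-1,-100]],"turn":[[0,0,0],[0,0,0],[0,0,0],[0,0,0],[0,0,0],[0,0,0],[0,0,0],[0,0,0],[0,0,0],[0,0,0]]}' 15
python3 -m handwheel '{"hand":[0.2,0.2,0.2,0.2,0.2,0.2,0.2,0.2,0.2,0.2,0.2,0.2],"translation":[[0,0,40],[0,0,80],[0,0,120],[0,20,160],[14,58,190],[28,96,220],[42,134,220],[56,172,220],[70,210,220],[84,248,220],[98,286,220],[112,310,220]],"turn":[[0,0,0],[0,0,0],[0,0,0],[0,0,0],[0,0,0],[0,0,0],[0,0,0],[0,0,0],[0,0,0],[0,0,0],[0,0,0],[0,0,0]]}' 15
```

```text
time: 12.35
position: [0.4194, -0.3257, 0.0348]
tool_rot: [0.728, 0.685, -0.0, 0.001]
ft_force: [-0.8, -0.3, 5.6]
grip_width: 0.0355
grip_force: 15.0
time: 13.35
position: [0.53, -0.0124, 0.2539]
tool_rot: [0.728, 0.685, -0.0, -0.0]
ft_force: [0.5, -1.2, 0.0]
grip_width: 0.0354
grip_force: 15.0
```

```bash
python3 -m handwheel '{"hand":[0.2,0.2,0.2,0.2,0.2,0.2,0.2,0.2,0.2],"translation":[[20,35,0],[40,70,0],[55,84,0],[55,84,-40],[55,84,-80],[55,84,-120],[55,84,-150],[55,84,-150],[55,84,-150]],"turn":[[0,0,0],[0,0,0],[0,0,0],[0,0,0],[0,0,0],[0,0,0],[0,0,0],[0,0,0],[0,0,0]]}' 15
```

```text
time: 14.1
position: [0.5846, 0.069, 0.1023]
tool_rot: [0.728, 0.685, -0.001, -0.001]
ft_force: [0.4, 0.2, 0.3]
grip_width: 0.0355
grip_force: 15.0
```

```bash
python3 -m handwheel '{"hand":[0.2,0.2,0.2,0.2,0.2,0.55,0.55,0.55,0.55,0.55,0.55,0.55],"translation":[[0,1,-20],[0,1,-40],[0,1,-49],[0,1,-49],[0,1,-49],[0,1,-49],[0,1,-49],[0,1,-49],[0,0,-15],[0,0,25],[0,0,65],[0,0,105]],"turn":[[0,0,0],[0,0,0],[0,0,0],[0,0,0],[0,0,0],[0,0,0],[0,0,0],[0,0,0],[0,0,0],[0,0,0],[0,0,0],[0,0,0]]}' 15
python3 -m handwheel '{"hand":[0.65,0.65,0.65,0.65,0.65,0.65,0.65,0.65,0.65,0.65,0.65,0.65],"translation":[[0,-10,40],[-16,-48,50],[-32,-86,50],[-48,-124,50],[-64,-162,50],[-80,-200,50],[-96,-238,50],[-112,-276,50],[-128,-314,40],[-144,-352,20],[-160,-390,0],[-165,-428,-20]],"turn":[[0,0,0],[0,0,0],[0,0,0],[0,0,0],[0,0,0],[0,0,0],[0,0,0],[0,0,0],[0,0,0],[0,0,0],[0,0,0],[0,0,0]]}' 15
python3 -m handwheel '{"hand":[0.65,0.65,0.65,0.65,0.65,0.65],"translation":[[0,-30,-20],[0,-53,-50],[0,-53,-60],[0,-53,-60],[0,-53,-60],[0,-53,-60]],"turn":[[0,0,0],[0,0,0],[0,0,0],[0,0,0],[0,0,0],[0,0,0]]}' 15
python3 look.py w5
```

```text
time: 15.1
position: [0.5854, 0.0689, 0.2103]
tool_rot: [0.728, 0.685, -0.0, -0.0]
ft_force: [0.6, 0.5, -0.1]
grip_width: 0.0472
grip_force: 0.0
time: 16.1
position: [0.4205, -0.3512, 0.1934]
tool_rot: [0.729, 0.685, -0.0, 0.0]
ft_force: [0.7, 0.1, 0.3]
grip_width: 0.0566
grip_force: 0.0
time: 16.6
position: [0.4229, -0.4021, 0.1343]
tool_rot: [0.728, 0.686, 0.0, 0.0]
ft_force: [-0.7, 0.1, -0.2]
grip_width: 0.0563
grip_force: 0.0
[ 0.4231 -0.4022  0.1347]
[  421     0   158   201 12852] [115. 108. 105.] zt 0.051 ctr 0.5918 -0.3129 r 0.1
[ 191  143   43   43 1415] [206.  27.  15.] zt 0.03 ctr 0.3289 -0.3662 r 0.0185
[ 298  188   41   44 1418] [157. 106.  60.] zt 0.029 ctr 0.4193 -0.4132 r 0.0184
[223 241  25  31 443] [ 28. 139.  54.] zt 0.029 ctr 0.3351 -0.4597 r 0.0161
[250 300  87  24 518] [195. 136.  52.] zt 0.014 ctr 0.3821 -0.5343 r 0.0508
[304 316  17   9  80] [240. 144.  10.] zt 0.014 ctr 0.4035 -0.5471 r 0.01
```

```bash
python3 -m handwheel '{"hand":[0.65,0.65,0.65,0.65,0.65,0.3,0.2,0.2,0.2,0.2,0.2],"translation":[[-4,-11,-35],[-4,-11,-70],[-4,-11,-100],[-4,-11,-111],[-4,-11,-111],[-4,-11,-111],[-4,-11,-111],[-4,-11,-111],[-4,-11,-111],[-4,-11,-111],[-4,-11,-111]],"turn":[[0,0,0],[0,0,0],[0,0,0],[0,0,0],[0,0,0],[0,0,0],[0,0,0],[0,0,0],[0,0,0],[0,0,0],[0,0,0]]}' 15
python3 -m handwheel '{"hand":[0.2,0.2,0.2,0.2,0.2,0.2,0.2,0.2,0.2,0.2,0.2,0.2],"translation":[[0,0,40],[0,0,80],[0,0,120],[0,20,160],[14,58,190],[28,96,225],[42,134,225],[56,172,225],[70,210,225],[84,248,225],[98,286,225],[112,324,225]],"turn":[[0,0,0],[0,0,0],[0,0,0],[0,0,0],[0,0,0],[0,0,0],[0,0,0],[0,0,0],[0,0,0],[0,0,0],[0,0,0],[0,0,0]]}' 15
python3 -m handwheel '{"hand":[0.2,0.2,0.2,0.2,0.2,0.2],"translation":[[15,35,0],[30,70,0],[45,105,0],[51,118,0],[51,118,0],[51,118,0]],"turn":[[0,0,0],[0,0,0],[0,0,0],[0,0,0],[0,0,0],[0,0,0]]}' 15
```

```text
time: 17.57
position: [0.419, -0.4146, 0.0235]
tool_rot: [0.728, 0.685, -0.0, 0.001]
ft_force: [-0.7, 0.3, 6.5]
grip_width: 0.0357
grip_force: 15.0
time: 18.57
position: [0.5262, -0.0994, 0.2475]
tool_rot: [0.728, 0.685, 0.0, 0.0]
ft_force: [1.2, 0.2, -0.9]
grip_width: 0.0357
grip_force: 15.0
time: 19.07
position: [0.5768, 0.0169, 0.2469]
tool_rot: [0.728, 0.686, -0.001, -0.0]
ft_force: [0.4, -0.7, -1.1]
grip_width: 0.0356
grip_force: 15.0
```

```bash
python3 -m handwheel '{"hand":[0.2,0.2,0.2,0.2,0.2,0.2],"translation":[[5,11,-30],[5,11,-60],[5,11,-90],[5,11,-120],[5,11,-120],[5,11,-120]],"turn":[[0,0,0],[0,0,0],[0,0,0],[0,0,0],[0,0,0],[0,0,0]]}' 15
python3 - <<'E'
from h import *
p,d=snap('wrist','w6');print(robot.get_obs()['position'])
E
```

```text
time: 19.57
position: [0.5806, 0.026, 0.1259]
tool_rot: [0.729, 0.684, -0.002, -0.002]
ft_force: [-0.3, 0.6, -0.2]
grip_width: 0.0355
grip_force: 15.0
[0.58228516 0.02609478 0.1276401 ]
```

View pics/w6.png

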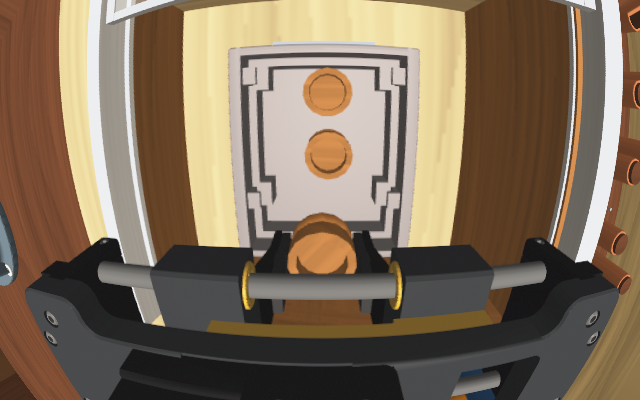

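The two cups stand in tray_a at (327,92) and (328,155), and the third, in the gripper, is in line with them. Lowering it in.

```bash
python3 -m handwheel '{"hand":[0.2,0.2,0.2,0.2,0.2,0.2,0.55,0.55,0.55,0.55,0.55,0.55],"translation":[[0,2,-30],[0,2,-60],[0,2,-78],[0,2,-85],[0,2,-85],[0,2,-85],[0,2,-85],[0,2,-85],[0,2,-85],[0,2,-50],[0,2,-10],[0,2,30]],"turn":[[0,0,0],[0,0,0],[0,0,0],[0,0,0],[0,0,0],[0,0,0],[0,0,0],[0,0,0],[0,0,0],[0,0,0],[0,0,0],[0,0,0]]}' 15
python3 -m handwheel '{"hand":[0.55,0.55,0.55,0.55,0.55],"translation":[[0,-10,35],[0,-40,70],[0,-80,105],[0,-110,105],[0,-110,105]],"turn":[[0,0,0],[0,0,0],[0,0,0],[0,0,0],[0,0,0]]}' 15
python3 look.py w7
python3 - <<'E'
from h import *
L=load('w7');C=cloud(L,True)
m=(C[...,2]>.035)&(C[...,2]<.06)&(C[...,0]<.72)&(C[...,1]<-.2)&(C[...,1]>-.42)
n,l,s,c=cv2.connectedComponentsWithStats(m.astype(np.uint8));i=1+np.argmax(s[1:,4]);T=C[l==i]
R=cv2.minAreaRect(T[:,:2].astype(np.float32));print(s[i],R,cv2.boxPoints(R).round(4).tolist())
E
```

```text
time: 20.62
position: [0.5815, 0.0297, 0.158]
tool_rot: [0.728, 0.685, -0.001, -0.001]
ft_force: [1.1, 0.5, -0.0]
grip_width: 0.0478
grip_force: 0.0
time: 21.03
position: [0.585, -0.0873, 0.2671]
tool_rot: [0.73, 0.684, 0.001, 0.006]
ft_force: [-0.2, 0.6, -0.6]
grip_width: 0.0481
grip_force: 0.0
[ 0.5836 -0.0843  0.2651]
[  204     0   207   123 10392] [201. 175. 124.] zt 0.037 ctr 0.5826 0.0524 r 0.1454
[ 260    0  101   98 9701] [177. 157. 142.] zt 0.044 ctr 0.5842 0.0596 r 0.0827
[248 208  34  34 735] [112.  93.  68.] zt 0.026 ctr 0.5035 -0.1679 r 0.0238
[326 217  20  25 423] [44. 42. 38.] zt 0.037 ctr 0.6003 -0.1771 r 0.0142
[302 256  63  18 546] [119. 115. 109.] zt 0.051 ctr 0.6069 -0.2323 r 0.029
[279 299  38  26 521] [122. 115. 111.] zt 0.051 ctr 0.5257 -0.2969 r 0.0294
[363 299  21  25 263] [152. 142. 138.] zt 0.051 ctr 0.6525 -0.307 r 0.0279
[314 260  51  14 371] ((0.6011454463005066, -0.2350810021162033), (0.06897520273923874, 0.017322571948170662), 11.776113510131836) [[0.5655999779701233, -0.23360000550746918], [0.5691999793052673, -0.25060001015663147], [0.6366999745368958, -0.23649999499320984], [0.6330999732017517, -0.21960000693798065]]
```

```bash
python3 - <<'E'
from h import *
for f in('w1','w2','w7'):
    L=load(f);C=cloud(L,True)
    for nm,c0,zl,zh in(('spray',(.74,-.185),.18,.20),('jar',(.731,-.254),.075,.1)):
        m=(np.hypot(C[...,0]-c0[0],C[...,1]-c0[1])<.07)&(C[...,2]>zl)&(C[...,2]<zh);m[250:]=0;T=C[m][:,:2].astype(np.float32)
        if len(T)>10: print(f,nm,len(T),cv2.minEnclosingCircle(T),C[m][:,2].max())
for f in ('w2','w6','w7'):
    L=load(f);C=cloud(L,True)
    m=(C[...,2]>.055)&(C[...,2]<.068)&(abs(C[...,0]-.585)<.08)&(abs(C[...,1]-.07)<.09);m[205:]=0
    n,l,s,c=cv2.connectedComponentsWithStats(m.astype(np.uint8));i=1+np.argmax(s[1:,4]);T=C[m]
    R=cv2.minAreaRect(T[:,:2].astype(np.float32));print(f,len(T),R)
    # robust: rotate to tray frame and percentiles
    a=np.radians(-3.7);e1=np.array([np.cos(a),np.sin(a)]);e2=np.array([-e1[1],e1[0]]);d=T[:,:2]-[.585,.0706]
    print('x',np.percentile(d@e1,[.5,99.5]).round(4),'y',np.percentile(d@e2,[.5,99.5]).round(4))
    k=d[(d@e1<-.055)&(abs(d@e2)<.06)];print('front yaw',np.degrees(np.arctan(np.polyfit(k@e2,k@e1,1)[0])) if len(k)>20 else None)
    k=d[(d@e1>.055)&(abs(d@e2)<.06)];print('back yaw',np.degrees(np.arctan(np.polyfit(k@e2,k@e1,1)[0])) if len(k)>20 else None)
E
```

```text
w1 spray 968 ((0.7537939548492432, -0.1903580129146576), 0.027787279337644577) 0.19356644225415875
w1 jar 978 ((0.7384929656982422, -0.23705840110778809), 0.05351271852850914) 0.09958350209459582
w2 spray 1294 ((0.7577182054519653, -0.19007191061973572), 0.02916749194264412) 0.19336000274798293
w2 jar 591 ((0.7370829582214355, -0.2360590398311615), 0.05255690962076187) 0.0976447536334501
w2 2594 ((0.5847814679145813, 0.0705374926328659), (0.15649761259555817, 0.12938280403614044), 86.74778747558594)
x [-0.0642  0.0636] y [-0.0777  0.0776]
front yaw -0.008169296204023485
back yaw -0.05033286675187025
w6 7289 ((0.5859311819076538, 0.09140968322753906), (0.115851990878582, 0.13074743747711182), 86.4107894897461)
x [-0.0651  0.0641] y [-0.0359  0.078 ]
front yaw -0.07984650739753715
back yaw -0.047846366402168966
w7 2545 ((0.5833359956741333, 0.054368436336517334), (0.1232583224773407, 0.13045287132263184), 86.26122283935547)
x [-0.0653  0.0643] y [-0.0779  0.0428]
front yaw -0.10511511985763324
back yaw -0.043150449454137874
```

```bash
python3 -m handwheel '{"hand":[0.4,0.4,0.4,0.4,0.4,0.4,0.4,0.4,0.4,0.4,0.4,0.4],"translation":[[0,-10,10],[0,-20,20],[0,-30,30],[0,-40,30],[0,-50,30],[5,-60,30],[10,-70,30],[15,-80,30],[20,-90,30],[25,-100,30],[30,-110,30],[30,-120,30]],"turn":[[0,0,-0.12],[0,0,-0.24],[0,0,-0.36],[0,0,-0.48],[0,0,-0.6],[0,0,-0.72],[0,0,-0.84],[0,0,-0.96],[0,0,-1.08],[0,0,-1.2],[0,0,-1.32],[0,0,-1.44]]}' 45
python3 -m handwheel '{"hand":[0.4,0.4,0.4,0.4,0.4,0.4,0.4,0.4,0.4,0.4,0.4,0.4],"translation":[[5,-10,0],[10,-20,0],[15,-30,0],[20,-40,0],[25,-50,0],[30,-60,0],[35,-70,0],[36,-80,0],[36,-90,0],[36,-90,0],[36,-90,0],[36,-90,0]],"turn":[[0,0,-0.12],[0,0,-0.24],[0,0,-0.36],[0,0,-0.48],[0,0,-0.6],[0,0,-0.72],[0,0,-0.84],[0,0,-0.96],[0,0,-1.08],[0,0,-1.2],[0,0,-1.32],[0,0,-1.365]]}'
python3 -m handwheel '{"hand":[0.4,0.4,0.4,0.4],"translation":[[0,0,-30],[0,0,-60],[0,0,-80],[0,0,-80]],"turn":[[0,0,0],[0,0,0],[0,0,0],[0,0,0]]}'
python3 - <<'E'
from h import *
p,d=snap('wrist','w8');print(robot.get_obs()['position'],robot.get_obs()['q'].round(2))
L=load('w8');C=cloud(L,True)
m=(C[...,2]>.042)&(C[...,2]<.06)&(abs(C[...,0]-.592)<.11)&(abs(C[...,1]+.312)<.12);m[265:]=0
T=C[m][:,:2];R=cv2.minAreaRect(T.astype(np.float32));print(len(T),R,cv2.boxPoints(R).round(4).tolist())
E
```

```text
time: 22.08
position: [0.6126, -0.1992, 0.2912]
tool_rot: [0.999, 0.033, -0.0, -0.001]
ft_force: [0.7, -0.4, -0.2]
grip_width: 0.035
grip_force: 0.0
time: 23.08
position: [0.6479, -0.2888, 0.2909]
tool_rot: [0.796, -0.605, -0.001, -0.0]
ft_force: [0.8, 0.5, 0.5]
grip_width: 0.035
grip_force: 0.0
time: 23.42
position: [0.6449, -0.2867, 0.2054]
tool_rot: [0.798, -0.603, -0.007, 0.0]
ft_force: [-0.9, 0.7, -1.4]
grip_width: 0.0348
grip_force: 0.0
[ 0.6463899  -0.28784143  0.2083797 ] [-0.58  0.68  1.23  0.    1.24  2.29]
4471 ((0.5921574831008911, -0.311295747756958), (0.13066250085830688, 0.15572147071361542), 15.778509140014648) [[0.5080999732017517, -0.2540999948978424], [0.5504999756813049, -0.40400001406669617], [0.6761999726295471, -0.3684999942779541], [0.633899986743927, -0.21860000491142273]]
```

View pics/w8.png

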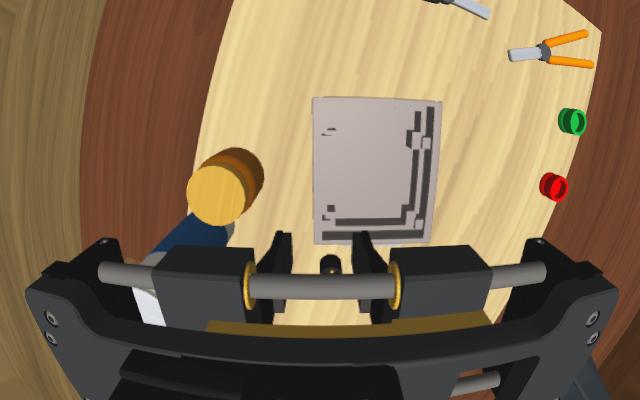

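```bash
python3 -m handwheel '{"hand":[0.4,0.4,0.4,0.4,0.4,0.4],"translation":[[4,-7,-40],[4,-7,-80],[4,-7,-110],[4,-7,-125],[4,-7,-125],[4,-7,-125]],"turn":[[0,0,0],[0,0,0],[0,0,0],[0,0,0],[0,0,0],[0,0,0]]}' 45
```

```text
time: 23.97
position: [0.653, -0.2973, 0.0878]
tool_rot: [0.798, -0.603, 0.0, -0.0]
ft_force: [-0.0, -0.0, 0.4]
grip_width: 0.0345
grip_force: 0.0
```

```bash
python3 -m handwheel '{"hand":[0.4,0.4,0.4,0.4,0.3,0.1,0,0,0,0,0,0],"translation":[[-2,2,-20],[-2,2,-35],[-2,2,-41],[-2,2,-41],[-2,2,-41],[-2,2,-41],[-2,2,-41],[-2,2,-41],[-2,2,-41],[-2,2,-41],[-2,2,-41],[-2,2,-41]],"turn":[[0,0,0],[0,0,0],[0,0,0],[0,0,0],[0,0,0],[0,0,0],[0,0,0],[0,0,0],[0,0,0],[0,0,0],[0,0,0],[0,0,0]]}' 45
```

```text
time: 24.97
position: [0.6506, -0.2957, 0.0467]
tool_rot: [0.798, -0.603, 0.001, 0.0]
ft_force: [0.4, 0.2, 3.7]
grip_width: 0.0088
grip_force: 45.0
```

```bash
python3 -m handwheel '{"hand":[0,0,0,0,0,0,0,0,0,0,0,0],"translation":[[0,0,8],[0,0,20],[0,0,40],[0,0,65],[0,0,90],[0,0,115],[0,0,140],[0,0,165],[0,0,190],[0,0,215],[0,0,240],[0,0,250]],"turn":[[0,0,0],[0,0,0],[0,0,0],[0,0,0],[0,0,0],[0,0,0],[0,0,0],[0,0,0],[0,0,0],[0,0,0],[0,0,0],[0,0,0]]}' 45
python3 -m handwheel '{"hand":[0,0,0,0,0,0,0,0,0,0,0,0],"translation":[[-4,10,0],[-8,20,0],[-12,30,0],[-16,45,0],[-21,60,0],[-27,75,0],[-33,90,0],[-39,105,0],[-45,120,0],[-51,135,0],[-57,150,0],[-63,165,0]],"turn":[[0,0,0.08],[0,0,0.18],[0,0,0.29],[0,0,0.4],[0,0,0.51],[0,0,0.62],[0,0,0.73],[0,0,0.84],[0,0,0.95],[0,0,1.06],[0,0,1.17],[0,0,1.28]]}' 45
python3 -m handwheel '{"hand":[0,0,0,0,0,0,0,0,0,0,0,0],"translation":[[-6,16,0],[-12,32,0],[-18,48,0],[-24,66,0],[-30,84,0],[-36,102,0],[-41,120,0],[-46,138,0],[-51,156,0],[-56,174,0],[-60,192,0],[-63,205,0]],"turn":[[0,0,0.11],[0,0,0.22],[0,0,0.33],[0,0,0.44],[0,0,0.55],[0,0,0.66],[0,0,0.77],[0,0,0.88],[0,0,0.99],[0,0,1.1],[0,0,1.21],[0,0,1.32]]}' 45
python3 -m handwheel '{"hand":[0,0,0,0,0,0],"translation":[[0,0,0],[0,0,0],[0,0,0],[0,0,0],[0,0,0],[0,0,0]],"turn":[[0,0,0.08],[0,0,0.15],[0,0,0.2],[0,0,0.2],[0,0,0.2],[0,0,0.2]]}' 45
python3 - <<'E'
from h import *
p,d=snap('wrist','w9');snap('scene','s9');o=robot.get_obs();print(o['position'],o['tool_rot'],o['q'].round(2))
L=load('w9');C=cloud(L,True);P=o['position']
m=(abs(C[...,2]-P[2])<.03);m[265:]=0
n,l,s,c=cv2.connectedComponentsWithStats(m.astype(np.uint8))
for i in range(1,n):
    if s[i,4]>300:
        T=C[l==i];k=T[:,2]>np.percentile(T[:,2],60)-.01;R=cv2.minAreaRect(T[k,:2].astype(np.float32));print(s[i],R,cv2.boxPoints(R).round(4).tolist());A=np.c_[T[k,:2]-P[:2],np.ones(k.sum())];print('tilt',np.linalg.lstsq(A,T[k,2],rcond=None)[0])
E
```

```text
time: 25.97
position: [0.6514, -0.296, 0.3011]
tool_rot: [0.798, -0.603, 0.004, -0.0]
ft_force: [0.4, -0.7, -2.0]
grip_width: 0.0085
grip_force: 45.1
time: 26.97
position: [0.586, -0.1293, 0.2953]
tool_rot: [1.0, -0.005, -0.001, -0.001]
ft_force: [0.1, 0.1, -2.1]
grip_width: 0.0083
grip_force: 45.1
time: 27.97
position: [0.5225, 0.0761, 0.2955]
tool_rot: [0.793, 0.609, -0.001, -0.001]
ft_force: [0.1, -0.1, -2.4]
grip_width: 0.0083
grip_force: 45.1
time: 28.47
position: [0.5237, 0.0745, 0.2958]
tool_rot: [0.73, 0.683, -0.0, -0.0]
ft_force: [-0.1, -0.6, -1.8]
grip_width: 0.0084
grip_force: 45.1
[0.52400182 0.07447095 0.29593942] [ 7.30360278e-01  6.83062068e-01 -1.96090934e-04 -1.91973734e-04] [-0.07  0.33  1.6  -0.    1.2  -0.  ]
[  294   114   254   151 15937] ((0.5844578742980957, 0.10810452699661255), (0.08698278665542603, 0.13774904608726501), 80.4070816040039) [[0.5092999935150146, 0.07670000195503235], [0.6450999975204468, 0.053700000047683716], [0.659600019454956, 0.13950000703334808], [0.5238000154495239, 0.16249999403953552]]
tilt [-0.03296275  0.00129768  0.30004058]
```

View pics/w9.png

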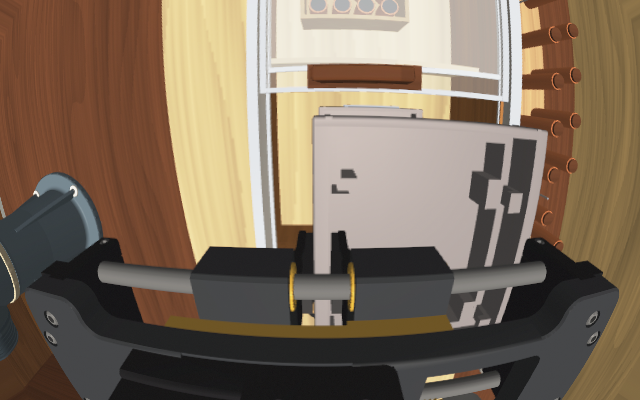

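```bash
python3 - <<'E'
from h import *
L=load('w9');C=cloud(L,True)
a=np.radians(-3.75);e1=np.array([np.cos(a),np.sin(a)]);e2=np.array([-e1[1],e1[0]])
m=(C[...,2]>.285)&(C[...,2]<.31);m[240:]=0;T=C[m];d=T[:,:2]-[.5847,.0706];X=d@e1;Y=d@e2
k=(abs(X)<.07)&(Y>0)&(Y<.1)
print('y end',np.percentile(Y[k],[90,98,99.5]).round(4),'x',np.percentile(X[k],[.5,2,98,99.5]).round(4))
for lo in(-.06,-.03,0,.03): 
    q=k&(X>lo)&(X<lo+.03);print(lo,np.percentile(Y[q],99).round(4),T[q,2].mean().round(4))
for lo in(.02,.04,.06): 
    q=k&(Y>lo)&(Y<lo+.02);print('xmax',lo,np.percentile(X[q],[1,99]).round(4),T[q&(X>.055),2].mean().round(4),T[q&(X<-.055),2].mean().round(4))
E
```

```text
y end [0.0734 0.0746 0.0748] x [-0.0654 -0.0648  0.0625  0.0637]
-0.06 0.0748 0.2982
-0.03 0.0748 0.2988
0 0.0747 0.2984
0.03 0.0744 0.2947
xmax 0.02 [-0.0654  0.0633] 0.2964 0.2995
xmax 0.04 [-0.0653  0.0637] 0.2951 0.3
xmax 0.06 [-0.0647  0.0625] 0.2961 0.2997
```

```bash
python3 -m handwheel '{"hand":[0,0,0,0,0,0,0,0,0,0],"translation":[[0,3,0],[0.5,3,-20],[0.5,3,-45],[0.5,3,-70],[0.5,3,-95],[0.5,3,-120],[0.5,3,-145],[0.5,3,-160],[0.5,3,-160],[0.5,3,-160]],"turn":[[0,-0.028,0],[0,-0.028,0],[0,-0.028,0],[0,-0.028,0],[0,-0.028,0],[0,-0.028,0],[0,-0.028,0],[0,-0.028,0],[0,-0.028,0],[0,-0.028,0]]}' 45
python3 - <<'E'
from h import *
print(robot.get_obs()['position'])
snap('wrist','w10')
L=load('w10');C=cloud(L,True)
a=np.radians(-3.75);e1=np.array([np.cos(a),np.sin(a)]);e2=np.array([-e1[1],e1[0]])
m=(C[...,2]>.125)&(C[...,2]<.15);m[240:]=0;T=C[m];d=T[:,:2]-[.5847,.0706];X=d@e1;Y=d@e2
k=(abs(X)<.07)&(Y>0)&(Y<.085)
print('y end',np.percentile(Y[k],[90,98,99.5]).round(4))
for lo in(.02,.04,.06): 
    q=k&(Y>lo)&(Y<lo+.02);print('xmax',lo,np.percentile(X[q],[1,99]).round(4),T[q&(X>.055),2].mean().round(4),T[q&(X<-.055),2].mean().round(4))
for lo in(-.06,-.03,0,.03): 
    q=k&(X>lo)&(X<lo+.03);print(lo,np.percentile(Y[q],99).round(4))
E
```

```text
time: 29.4
position: [0.5245, 0.0775, 0.1355]
tool_rot: [0.73, 0.683, 0.01, 0.009]
ft_force: [-0.0, 0.3, -2.0]
grip_width: 0.0083
grip_force: 45.1
[0.52451577 0.07747638 0.13553734]
y end [0.0764 0.0776 0.0778]
xmax 0.02 [-0.065   0.0638] 0.1388 0.1396
xmax 0.04 [-0.0649  0.0637] 0.1367 0.1398
xmax 0.06 [-0.0643  0.0633] 0.1377 0.1396
-0.06 0.0778
-0.03 0.0778
0 0.0778
0.03 0.0775
```

```bash
python3 -m handwheel '{"hand":[0,0,0,0,0,0,0,0,0,0],"translation":[[0,0,-5],[0,0,-10],[0,0,-14],[0,0,-18],[0,0,-21],[0,0,-24],[0,0,-26],[0,0,-28],[0,0,-29],[0,0,-29]],"turn":[[0,-0.01,0],[0,-0.01,0],[0,-0.01,0],[0,-0.01,0],[0,-0.01,0],[0,-0.01,0],[0,-0.01,0],[0,-0.01,0],[0,-0.01,0],[0,-0.01,0]]}' 45
```

```text
time: 30.28
position: [0.5246, 0.0776, 0.1068]
tool_rot: [0.73, 0.683, 0.014, 0.013]
ft_force: [-0.2, 0.2, -2.5]
grip_width: 0.0085
grip_force: 45.1
```

```bash
python3 -m handwheel '{"hand":[0,0,0,0,0],"translation":[[0,0,-1.5],[0,0,-3],[0,0,-4],[0,0,-4.5],[0,0,-4.5]],"turn":[[0,0,0],[0,0,0],[0,0,0],[0,0,0],[0,0,0]]}' 45
```

```text
time: 30.7
position: [0.5247, 0.0776, 0.1025]
tool_rot: [0.73, 0.683, 0.014, 0.013]
ft_force: [0.5, -0.5, -2.1]
grip_width: 0.0083
grip_force: 45.1
```

```bash
python3 -m handwheel '{"hand":[0,0,0,0,0],"translation":[[0,0,-1],[0,0,-2],[0,0,-3],[0,0,-3],[0,0,-3]],"turn":[[0,0,0],[0,0,0],[0,0,0],[0,0,0],[0,0,0]]}' 45
```

```text
time: 31.12
position: [0.5247, 0.0776, 0.1022]
tool_rot: [0.73, 0.683, 0.014, 0.014]
ft_force: [-6.1, 0.8, 17.6]
grip_width: 0.0083
grip_force: 45.1
```

```bash
python3 -m handwheel '{"hand":[0,0,0.25,0.25,0.25,0.25,0.25,0.25,0.25,0.25,0.25,0.25],"translation":[[0,0,1],[0,0,2],[0,0,2],[0,0,2],[0,0,2],[0,0,2],[0,0,10],[0,0,30],[0,0,60],[0,0,100],[0,0,140],[20,-30,170]],"turn":[[0,0,0],[0,0,0],[0,0,0],[0,0,0],[0,0,0],[0,0,0],[0,0.02,0],[0,0.038,0],[0,0.038,0],[0,0.038,0],[0,0.038,0],[0,0.038,0]]}' 15
python3 -m handwheel '{"hand":[0.4,0.4,0.4,0.4,0.4,0.4],"translation":[[20,-30,10],[30,-60,20],[40,-90,20],[40,-110,20],[40,-110,20],[40,-110,20]],"turn":[[0,0,0],[0,0,0],[0,0,0],[0,0,0],[0,0,0],[0,0,0]]}'
python3 look.py w11; python3 - <<'E'
from h import *
L=load('w11');C=cloud(L,True)
a=np.radians(-3.75);e1=np.array([np.cos(a),np.sin(a)]);e2=np.array([-e1[1],e1[0]])
m=(C[...,2]>.09)&(C[...,2]<.118);T=C[m];d=T[:,:2]-[.5847,.0706];X=d@e1;Y=d@e2
k=(abs(X)<.075)&(abs(Y)<.09);print(k.sum(),np.percentile(X[k],[1,99]),np.percentile(Y[k],[1,99]));A=np.c_[X[k],Y[k],np.ones(k.sum())]
k2=k&(T[:,2]>.1);A=np.c_[X[k2],Y[k2],np.ones(k2.sum())];print(np.linalg.lstsq(A,T[k2,2],rcond=None)[0])
E
```

```text
time: 32.12
position: [0.5401, 0.0544, 0.2692]
tool_rot: [0.729, 0.685, 0.001, -0.001]
ft_force: [1.7, -0.7, -0.3]
grip_width: 0.0215
grip_force: 0.0
time: 32.62
position: [0.5823, -0.06, 0.2856]
tool_rot: [0.731, 0.682, -0.0, -0.001]
ft_force: [-0.3, 0.2, -0.2]
grip_width: 0.0347
grip_force: 0.0
[ 0.582  -0.0589  0.2856]
[ 215    0  200  145 9343] [195. 170. 120.] zt 0.042 ctr 0.5839 0.0702 r 0.1557
[ 275    9   86  106 4630] [200. 188. 182.] zt 0.06 ctr 0.584 0.0742 r 0.0787
[258 223  30  30 417] [102.  85.  64.] zt 0.026 ctr 0.5031 -0.1679 r 0.0239
[331 230  20  25 380] [46. 43. 39.] zt 0.037 ctr 0.6006 -0.1775 r 0.0142
3880 [-0.06325435  0.06574177] [-0.0775342   0.06270907]
[ 3.44685416e-05 -3.13382110e-03  1.05888681e-01]
```

View pics/w11.png

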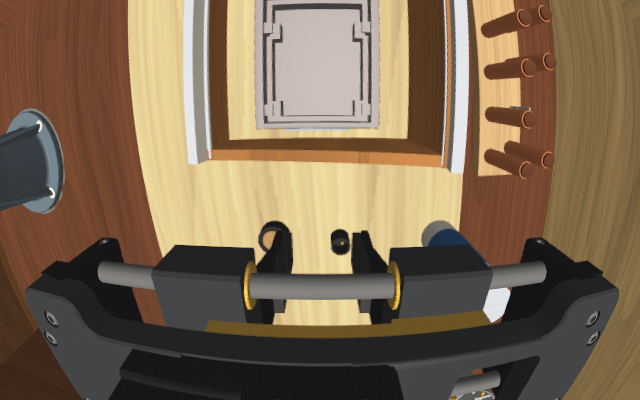

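tray_b stands level on the lugs, with its rim at 0.106. Now the holder at (0.6006,-0.1775).

```bash
python3 -m handwheel '{"hand":[0.6,0.6,0.6,0.6,0.6,0.6,0.6,0.6,0.6],"translation":[[6,-40,0],[12,-80,-10],[18,-118,-40],[18,-118,-80],[18,-118,-120],[18,-118,-160],[18,-118,-185],[18,-118,-185],[18,-118,-185]],"turn":[[0,0,0],[0,0,0],[0,0,0],[0,0,0],[0,0,0],[0,0,0],[0,0,0],[0,0,0],[0,0,0]]}' 15
python3 look.py w12
```

```text
time: 33.42
position: [0.5997, -0.1753, 0.0999]
tool_rot: [0.73, 0.684, -0.001, -0.002]
ft_force: [-0.3, -0.2, 0.6]
grip_width: 0.0523
grip_force: 0.0
[ 0.6012 -0.1762  0.1019]
[  93   12  372   41 5961] [76. 50. 28.] zt 0.056 ctr 0.572 -0.0375 r 0.1283
[ 176  179   57   58 2518] [93. 77. 56.] zt 0.026 ctr 0.5034 -0.1682 r 0.0237
[ 305  193   38   46 1381] [42. 40. 36.] zt 0.037 ctr 0.6007 -0.1776 r 0.0143
```

```bash
python3 -m handwheel '{"hand":[0.6,0.6,0.6,0.6,0.3,0.1,0.1,0.1,0.1,0.1,0.1,0.1],"translation":[[0,-1,-35],[0,-1,-60],[0,-1,-71],[0,-1,-71],[0,-1,-71],[0,-1,-71],[0,-1,-71],[0,-1,-71],[0,-1,-71],[0,-1,-71],[0,-1,-71],[0,-1,-71]],"turn":[[0,0,0],[0,0,0],[0,0,0],[0,0,0],[0,0,0],[0,0,0],[0,0,0],[0,0,0],[0,0,0],[0,0,0],[0,0,0],[0,0,0]]}' 15
python3 -m handwheel '{"hand":[0.1,0.1,0.1,0.1,0.1,0.1,0.1,0.1,0.1,0.1,0.1,0.1],"translation":[[0,0,40],[0,0,80],[0,0,120],[0,0,160],[0,20,200],[-3,55,220],[-6,90,220],[-9,125,220],[-12,160,220],[-14,195,220],[-15,230,220],[-16,248,220]],"turn":[[0,0,0],[0,0,0],[0,0,0],[0,0,0],[0,0,0],[0,0,0],[0,0,0],[0,0,0],[0,0,0],[0,0,0],[0,0,0],[0,0,0]]}' 15
python3 -m handwheel '{"hand":[0.1,0.1,0.1,0.1,0.1,0.1],"translation":[[0,0,-30],[0,0,-70],[0,0,-110],[0,0,-130],[0,0,-130],[0,0,-130]],"turn":[[0,0,0],[0,0,0],[0,0,0],[0,0,0],[0,0,0],[0,0,0]]}' 15
```

```text
time: 34.47
position: [0.6012, -0.1784, 0.0315]
tool_rot: [0.73, 0.683, 0.0, 0.001]
ft_force: [-1.1, 2.1, 6.3]
grip_width: 0.0278
grip_force: 15.0
time: 35.47
position: [0.5833, 0.0737, 0.2501]
tool_rot: [0.729, 0.684, 0.0, -0.001]
ft_force: [0.2, -0.2, -0.9]
grip_width: 0.0277
grip_force: 15.0
time: 35.97
position: [0.5837, 0.07, 0.1192]
tool_rot: [0.73, 0.683, -0.001, -0.001]
ft_force: [0.1, -0.0, -0.1]
grip_width: 0.0275
grip_force: 15.0
```

```bash
python3 -m handwheel '{"hand":[0.1,0.1,0.1,0.1,0.1,0.45,0.45,0.45,0.45,0.45,0.45,0.45],"translation":[[0,0,-10],[0,0,-20],[0,0,-26],[0,0,-27],[0,0,-27],[0,0,-27],[0,0,-27],[0,0,-27],[0,0,0],[0,0,40],[0,0,80],[0,0,120]],"turn":[[0,0,0],[0,0,0],[0,0,0],[0,0,0],[0,0,0],[0,0,0],[0,0,0],[0,0,0],[0,0,0],[0,0,0],[0,0,0],[0,0,0]]}' 15
python3 -m handwheel '{"hand":[0.5,0.5,0.5,0.5,0.5,0.5,0.5,0.5,0.5,0.5,0.5,0.5],"translation":[[0,-10,30],[0,-40,60],[0,-70,70],[0,-80,70],[0,-80,70],[0,-80,70],[0,-80,70],[0,-80,70],[0,-80,70],[0,-80,70],[0,-80,70],[0,-80,70]],"turn":[[0,0,-0.12],[0,0,-0.24],[0,0,-0.36],[0,0,-0.48],[0,0,-0.6],[0,0,-0.72],[0,0,-0.84],[0,0,-0.96],[0,0,-1.08],[0,0,-1.2],[0,0,-1.32],[0,0,-1.44]]}' 15
python3 -m handwheel '{"hand":[0.5,0.5,0.5,0.5],"translation":[[0,0,0],[0,0,0],[0,0,0],[0,0,0]],"turn":[[0,0,-0.11],[0,0,-0.12],[0,0,-0.12],[0,0,-0.12]]}' 15
python3 - <<'E'
from h import *
p,d=snap('wrist','w13');q,_=snap('top','t13');o=robot.get_obs();print(o['position'],o['tool_rot'])
cv2.imwrite('pics/m13.png',np.vstack([p[:255,:,::-1],cv2.resize(q[125:295,140:480,::-1],(640,320))]))
ang=np.radians(-3.5);ex=np.array([np.cos(ang),np.sin(ang)]);ey=np.array([-ex[1],ex[0]]);c0=np.array([.591,.197])
L=load('w13');C=cloud(L,True);v=C[:255].reshape(-1,3);r=p[:255].reshape(-1,3).astype(int);d=v[:,:2]-c0;Y=d@ey;X=d@ex
for nm,lo,hi in(('R',-.24,.05),('L',.15,.26)):
    m=(v[:,2]>.172)&(v[:,2]<.2)&(Y>lo)&(Y<hi)&(abs(X)<.08)&(r.sum(1)<350);print(nm,m.sum(),np.percentile(Y[m],[2,98]) if m.any() else 0,v[m].mean(0),np.percentile(v[m],[2,98],0).round(3).tolist())
E
```

```text
time: 36.97
position: [0.5841, 0.0699, 0.2419]
tool_rot: [0.73, 0.683, -0.0, -0.0]
ft_force: [0.7, -0.7, -1.1]
grip_width: 0.039
grip_force: 0.0
time: 37.97
position: [0.5843, -0.01, 0.3106]
tool_rot: [1.0, 0.029, 0.0, 0.0]
ft_force: [0.2, 0.5, 0.6]
grip_width: 0.0435
grip_force: 0.0
time: 38.3
position: [0.5844, -0.01, 0.3104]
tool_rot: [1.0, -0.026, 0.0, 0.0]
ft_force: [0.3, 0.2, 0.6]
grip_width: 0.044
grip_force: 0.0
[ 0.58444129 -0.0100372   0.31031053] [ 9.99639497e-01 -2.68490817e-02  6.16989078e-05 -8.86376572e-07]
R 706 [-0.02680947 -0.01435373] [0.58103641 0.1758111  0.17771752] [[0.543, 0.17, 0.172], [0.61, 0.184, 0.184]]
L 323 [0.19937886 0.21221703] [0.59708546 0.40124694 0.17719936] [[0.56, 0.396, 0.172], [0.624, 0.41, 0.184]]
```

View pics/m13.png

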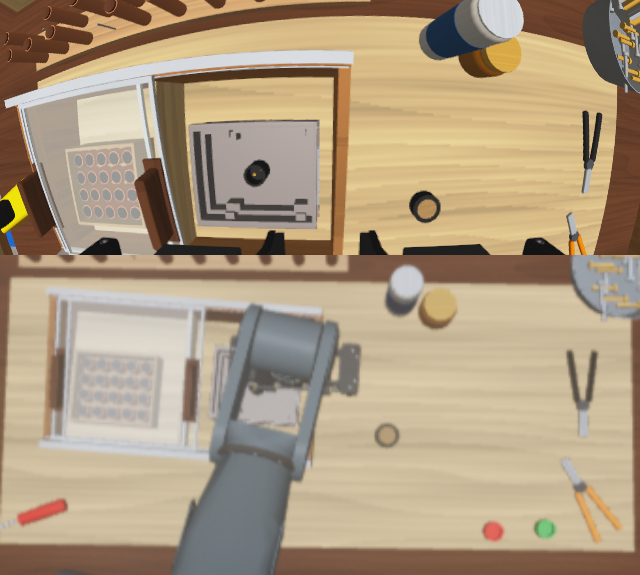

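The holder stands in the upper tray at (257,173), and no second holder is in view. I'll shut the right door by its fin, which is now at y≈0.177.

```bash
python3 -m handwheel '{"hand":[0.5,0.5,0.5,0.5,0.5,0.5,0.5,0.5,0.5,0.5],"translation":[[-2,37,0],[-4,75,0],[-6,112,0],[-8,150,0],[-10,187,0],[-10,187,-40],[-10,187,-80],[-10,187,-115],[-10,187,-130],[-10,187,-130]],"turn":[[0,0,0],[0,0,0],[0,0,0],[0,0,0],[0,0,0],[0,0,0],[0,0,0],[0,0,0],[0,0,0],[0,0,0]]}' 15
python3 -m handwheel '{"hand":[0.2,0,0,0,0,0,0,0],"translation":[[0,0,0],[0,0,0],[0,0,0],[0,0,0],[0,0,0],[0,0,0],[0,0,0],[0,0,0]],"turn":[[0,0,0],[0,0,0],[0,0,0],[0,0,0],[0,0,0],[0,0,0],[0,0,0],[0,0,0]]}' 15
```

```text
time: 39.23
position: [0.5712, 0.1767, 0.1756]
tool_rot: [1.0, -0.027, -0.005, 0.001]
ft_force: [-1.0, 0.4, 0.5]
grip_width: 0.0436
grip_force: 0.0
time: 39.9
position: [0.5755, 0.1775, 0.1817]
tool_rot: [1.0, -0.028, 0.002, -0.001]
ft_force: [0.2, 1.6, 6.2]
grip_width: 0.0141
grip_force: 15.0
```

```bash
python3 -m handwheel '{"hand":[0,0,0,0,0,0,0,0,0,0,0,0],"translation":[[0,-8,0],[-1,-23,0],[-2,-38,0],[-3,-53,0],[-4,-68,0],[-5,-83,0],[-6,-98,0],[-7,-113,0],[-8,-128,0],[-9,-143,0],[-10,-158,0],[-11,-172,0]],"turn":[[0,0,0],[0,0,0],[0,0,0],[0,0,0],[0,0,0],[0,0,0],[0,0,0],[0,0,0],[0,0,0],[0,0,0],[0,0,0],[0,0,0]]}' 15
python3 -m handwheel '{"hand":[0,0,0,0,0,0,0],"translation":[[0,-5,0],[0,-10,0],[0,-15,0],[0,-18,0],[0,-20,0],[0,-21,0],[0,-21,0]],"turn":[[0,0,0],[0,0,0],[0,0,0],[0,0,0],[0,0,0],[0,0,0],[0,0,0]]}' 15
```

```text
time: 40.9
position: [0.5645, 0.0047, 0.1817]
tool_rot: [1.0, -0.028, 0.002, -0.0]
ft_force: [0.3, 2.6, 6.3]
grip_width: 0.0139
grip_force: 15.0
time: 41.48
position: [0.5636, -0.009, 0.1816]
tool_rot: [1.0, -0.03, 0.001, -0.007]
ft_force: [1.9, 21.3, 8.8]
grip_width: 0.0137
grip_force: 15.0
```

```bash
python3 -m handwheel '{"hand":[0,0,0.5,0.5,0.5,0.5,0.5,0.5,0.5,0.5,0.5,0.5],"translation":[[0,2,0],[0,4,0],[0,4,0],[0,4,0],[0,4,0],[0,4,30],[0,4,70],[0,44,110],[0,84,130],[0,124,130],[0,150,130],[0,150,130]],"turn":[[0,0,0],[0,0,0],[0,0,0],[0,0,0],[0,0,0],[0,0,0],[0,0,0],[0,0,0],[0,0,0],[0,0,0],[0,0,0],[0,0,0]]}' 15
python3 - <<'E'
from h import *
p,d=snap('wrist','w14');o=robot.get_obs();print(o['position'],o['tool_rot'])
ang=np.radians(-3.5);ex=np.array([np.cos(ang),np.sin(ang)]);ey=np.array([-ex[1],ex[0]]);c0=np.array([.591,.197])
L=load('w14');C=cloud(L,True);v=C[:255].reshape(-1,3);r=p[:255].reshape(-1,3).astype(int);d=v[:,:2]-c0;Y=d@ey;X=d@ex
for nm,lo,hi in(('R',-.25,.05),('L',.15,.26)):
    m=(v[:,2]>.172)&(v[:,2]<.2)&(Y>lo)&(Y<hi)&(abs(X)<.08)&(r.sum(1)<350);print(nm,m.sum(),np.percentile(Y[m],[2,98]) if m.any() else 0,v[m].mean(0),np.percentile(v[m],[2,98],0).round(3).tolist())
E
```

```text
time: 42.48
position: [0.5632, 0.1396, 0.3113]
tool_rot: [1.0, -0.025, 0.001, -0.002]
ft_force: [0.2, -0.8, -0.7]
grip_width: 0.0434
grip_force: 0.0
[0.56305455 0.13656303 0.31043472] [ 9.99685518e-01 -2.50756491e-02  2.59104915e-04  9.88192006e-05]
R 868 [-0.21339284 -0.2006356 ] [ 0.56768243 -0.00788898  0.17786377] [[0.529, -0.016, 0.172], [0.597, -0.002, 0.184]]
L 571 [0.20013338 0.2130891 ] [0.59535415 0.40224144 0.17752377] [[0.557, 0.396, 0.172], [0.624, 0.411, 0.184]]
```

View pics/w14.png

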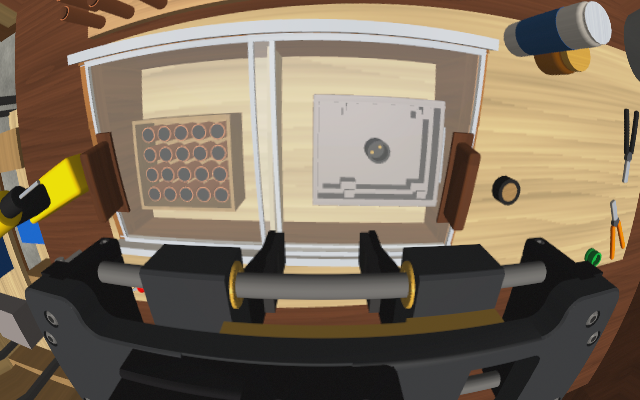

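Both fins look symmetric at ±0.207. The left door may still be a few millimetres ajar, so I'll grip its fin and push it against its stop.

```bash
python3 -m handwheel '{"hand":[0.5,0.5,0.5,0.5,0.5,0.5,0.5,0.5,0.5,0.5,0.5,0.5],"translation":[[3,38,0],[6,76,0],[9,114,0],[12,152,0],[15,190,0],[18,228,0],[20,262,0],[20,266,-40],[20,266,-80],[20,266,-115],[20,266,-130],[20,266,-130]],"turn":[[0,0,0],[0,0,0],[0,0,0],[0,0,0],[0,0,0],[0,0,0],[0,0,0],[0,0,0],[0,0,0],[0,0,0],[0,0,0],[0,0,0]]}' 15
python3 -m handwheel '{"hand":[0.2,0,0,0,0,0,0],"translation":[[0,0,0],[0,0,0],[0,0,0],[0,0,0],[0,0,0],[0,0,0],[0,0,0]],"turn":[[0,0,0],[0,0,0],[0,0,0],[0,0,0],[0,0,0],[0,0,0],[0,0,0]]}' 15
python3 -m handwheel '{"hand":[0,0,0,0,0,0],"translation":[[0,2,0],[0,4,0],[0,6,0],[0,7,0],[0,8,0],[0,8,0]],"turn":[[0,0,0],[0,0,0],[0,0,0],[0,0,0],[0,0,0],[0,0,0]]}' 15
```

```text
time: 43.53
position: [0.5808, 0.3963, 0.1732]
tool_rot: [1.0, -0.028, -0.006, 0.004]
ft_force: [-0.3, -1.0, -1.4]
grip_width: 0.0437
grip_force: 0.0
time: 44.12
position: [0.585, 0.4009, 0.1825]
tool_rot: [1.0, -0.028, 0.002, -0.001]
ft_force: [2.2, 2.1, 6.4]
grip_width: 0.0134
grip_force: 15.0
time: 44.62
position: [0.5854, 0.4073, 0.1825]
tool_rot: [1.0, -0.028, 0.002, 0.0]
ft_force: [1.8, -1.7, 6.6]
grip_width: 0.014
grip_force: 15.0
```

```bash
python3 -m handwheel '{"hand":[0,0,0,0,0,0],"translation":[[0,2,0],[0,3,0],[0,4,0],[0,5,0],[0,6,0],[0,6,0]],"turn":[[0,0,0],[0,0,0],[0,0,0],[0,0,0],[0,0,0],[0,0,0]]}' 15
```

```text
time: 45.12
position: [0.5856, 0.411, 0.1824]
tool_rot: [1.0, -0.028, 0.002, 0.003]
ft_force: [2.6, -7.2, 7.4]
grip_width: 0.0136
grip_force: 15.0
```

The left fin now meets its stop. The fins are 0.420 m apart, which matches both doors shut. One last nudge, then release and retreat.

```bash
python3 -m handwheel '{"hand":[0,0,0],"translation":[[0,1.5,0],[0,3,0],[0,3,0]],"turn":[[0,0,0],[0,0,0],[0,0,0]]}' 15
python3 -m handwheel '{"hand":[0,0,0.5,0.5,0.5,0.5,0.5,0.5,0.5,0.5,0.5,0.5],"translation":[[0,-3,0],[0,-5,0],[0,-5,0],[0,-5,0],[0,-5,0],[0,-5,0],[0,-5,40],[0,-5,80],[0,-30,120],[-5,-70,130],[-10,-110,130],[-15,-150,130]],"turn":[[0,0,0],[0,0,0],[0,0,0],[0,0,0],[0,0,0],[0,0,0],[0,0,0],[0,0,0],[0,0,0],[0,0,0],[0,0,0],[0,0,0]]}' 15
python3 -m handwheel '{"hand":[0.5,0.5,0.5,0.5,0.5],"translation":[[0,-40,0],[0,-80,0],[0,-115,0],[0,-115,0],[0,-115,0]],"turn":[[0,0,0],[0,0,0],[0,0,0],[0,0,0],[0,0,0]]}' 15
python3 - <<'E'
from h import *
p,d=snap('wrist','w15');o=robot.get_obs();print(o['position'],o['tool_rot'])
ang=np.radians(-3.5);ex=np.array([np.cos(ang),np.sin(ang)]);ey=np.array([-ex[1],ex[0]]);c0=np.array([.591,.2])
L=load('w15');C=cloud(L,True);v=C[:255].reshape(-1,3);r=p[:255].reshape(-1,3).astype(int);d=v[:,:2]-c0;Y=d@ey;X=d@ex
for nm,lo,hi in(('R',-.25,.05),('L',.15,.26)):
    m=(v[:,2]>.172)&(v[:,2]<.2)&(Y>lo)&(Y<hi)&(abs(X)<.08)&(r.sum(1)<350);print(nm,m.sum(),np.percentile(Y[m],[2,98]) if m.any() else 0)
E
```

```text
time: 45.37
position: [0.5856, 0.4111, 0.1823]
tool_rot: [1.0, -0.027, 0.002, 0.006]
ft_force: [1.5, -12.3, 8.6]
grip_width: 0.0137
grip_force: 15.0
time: 46.37
position: [0.5685, 0.2675, 0.3118]
tool_rot: [1.0, -0.026, 0.001, -0.0]
ft_force: [1.4, -1.3, -0.5]
grip_width: 0.0431
grip_force: 0.0
time: 46.78
position: [0.5684, 0.1513, 0.31]
tool_rot: [1.0, -0.029, -0.001, -0.0]
ft_force: [-1.0, -0.2, 0.0]
grip_width: 0.0437
grip_force: 0.0
[0.56842523 0.15264967 0.30998454] [ 9.99598724e-01 -2.83212492e-02 -4.93443225e-04 -2.34415088e-04]
R 814 [-0.21599192 -0.20369647]
L 586 [0.20093149 0.21374788]
```

```bash
python3 -c "
from rig import hand_in
print(hand_in())"
```

```text
the job is handed in; nothing more can be done
None
```

I handed the job in at about 47 s: three cups in the lower tray, the second tray turned end for end and resting on the lugs, the one lampholder I found in the upper tray, and both doors pushed to their stops.

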